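# Stand the fallen bottle in the hold-down stand and latch the arm over it

### The arm

A 7-joint arm with a two-finger parallel gripper is mounted at the origin on the work surface. World frame = base frame: x ahead of the robot, y to its left, z up, the work surface at z = 0. Lengths are in m, angles in rad, forces in N, time in s.
With the tool pointing down it reaches from about 0.425 to 0.875 m from the base axis. Payload 8.4 kg.
Tool frame: the origin (TCP) lies between the finger pads, 19 mm behind the fingertips; this is the grasp point; z points along the fingers, x is the direction in which the jaws open and shut, and the axes are right-handed (so a half turn about z gives the same grasp; the last joint's range is limited). The gripper opens to 85 mm and grips with 20 to 120 N. Pads are 22 mm wide; open, the fingers measure 114 mm over their backs; the gripper's body (76 mm by 85 mm) begins 54 mm behind the grasp point. The pads swing forward as they close: fully open they stand 13 mm farther back than shut.
Start: joints at [-1.266, 0.333, 0.04, 1.465, -0.013, 1.343, -0.059], TCP at [0.255, 0.598, 0.25] pointing down, gripper open.
Joint ranges: [-2.58, 2.58], [-0.38, 2.09], [-1.3, 1.39], [0.25, 2.4], [-1.5, 4.64], [0.08, 2.09], [-2.65, 2.65]. Speed limits (rad/s): [2.22, 2.22, 2.79, 2.79, 3.14, 3.14, 3.14].

### API

Orientations are given as [roll, pitch, yaw] about the fixed x, y, z axes, in that order (R = Rz(yaw) Ry(pitch) Rx(roll)).
In Python, from cell import bot, imaging, sign_off gives the robot as it stands. The module is installed in compiled form; this text tells all that it offers.
- The arm moves only by the tool move_arm, never from a script. Its argument "moves" is a list that holds one entry, the list of rows, each a list of 7 numbers: the shift along the tool's x, y, z as a fraction of full scale, then the turn, a rotation vector about the tool's x, y, z as a fraction of full scale, then the closure, from 0 (fully open) to 1 (shut). In form: [[[dx, dy, dz, wx, wy, wz, claw], ...]]. A call has exactly 5 rows; each row is the pose to reach, as a shift and turn from the pose measured when the call began, along the tool's axes at that moment, turning the shorter way round; what a row does not reach only later rows make up. Full scale, the value 1, is 25 cm for a shift and 2 pi rad for a turn. A row lasts 1/12 s, in which the tool goes at most 41.7 mm and 7.16 degrees, less where a joint would pass 70% of its speed; a pose out of reach is approached as far as the arm can. A call with a number of a shift or a turn outside -1 to 1 is refused whole. A call with a gripper value outside its range is refused whole. The fingers move at their own pace and stop on an object; "squeeze" is the grip in N (left out, the last holds). Time passes only in rows, so rows that repeat a pose let the fingers close, or fill a call up. It gives the time, the measured TCP pose, the force and the opening at its end, in the units of the state.
- bot.state(): the state, without advancing time (a new reading comes with each control period).
- imaging.get_image(name): name is "scene" or "top" or "wrist"; returns the picture (480x640x3 uint8, red, green, blue); there is no depth.
- imaging.calibration(name): a dict with "fovy" (degrees; the focal length in pixels is half the picture's height over the tangent of half this angle, whatever the lens; pixels are square), "cx", "cy" (the principal point, pixels), "view" (4x4, takes a point from world to camera coordinates). Camera axes: x right, y down, z forward; pixel columns grow to the right and rows downward; lengths in m; the calibration is good to about 2 mm. A picture is of the moment at which its call begins: read the wrist's pose just before it. calibration takes no time and is no camera call; for the wrist camera it gives the pose at the moment of the call.
- sign_off(): hands the job in, once; it reports no verdict.
The state is a dict: "t": time; "q": joint angles; "qvel": joint speeds; "effort": joint torques, N m; "position": TCP position; "eef_rot": TCP orientation; "ft_force": force on the tool from outside, world axes, zero at the start; "torque": the same for the moment, N m; "finger_gap": opening from 0.0 (shut) to 1.0 (fully open).
Only numpy, scipy, OpenCV 4.12 (cv2) and the standard library are available. Lean on these libraries where they do the work, as an engineer would, in place of code of your own. Each camera call takes 0.05 s, during which the arm holds its last target.

### The job

One of the two bottles has fallen over on the packing bench: stand it upright, cap up, in the middle of the round rubber mat of the hold-down stand and let go of it. Then press the stand's sprung arm down over it until the catch snaps in and holds the arm down by itself, without forcing it against its stop. Leave the standing bottle, the two tape rolls and the screwdriver where they are.

Things in the scene. Friction and masses are not known exactly. Their poses are not given: they have to be found in the camera images.
- bottle: the bottle that lies on its side at the start: white plastic, body 60 mm across and 88 mm tall, then a short shoulder (36 mm across) and a black cap 32 mm across, 120 mm tall in all, about 0.3 kg. Origin: centre of its underside; its z axis points from base to cap (level when lying, up when standing). It can roll
- bottle_b: the other bottle, of the same make and size, standing upright on the bench: leave it. Origin: centre of its underside
- stand: hold-down stand, fixed to the bench, its angle varies by up to 0.25 rad. Origin: under the middle of its mat, at bench height; x points away from its open front (the robot's side), y along the arm from hinge to press tab, z up. Base plate 12 mm thick, x -60 to 80, y -150 to 195 mm. Hinge cheeks y -98 to -134, x -26 to 26, 168 mm high; catch post y 162 to 188, x -15 to 15, 180 mm high
- mat (a point): middle of the top of the stand's round rubber mat, 72 mm across, its top 14 mm above the bench; the bottle is to stand here
- hinge_mid (a point): point on the arm's hinge axis, in the middle of the arm: 100 mm to -y of the mat's middle, 151 mm above the bench. The axis is along the stand's x
- press_tab (a point): middle of the top of the ribbed steel press tab (44 mm along x by 46 mm) at the arm's free end, 202 mm from the hinge: about 270 mm above the bench when raised, 157 mm when latched (then at stand x = 0, y = 102). Arm 26 mm wide, 12 mm thick; a rubber pad under it, over the mat, ends 137 mm above the bench when latched, 3 mm above the bottle's cap
- hold_arm (a joint): angle of the arm in rad: 0 = raised 34 degrees by its spring, 0.6 = level on its stop. It pushes back with 1 to 3 N at the tab, 15 to 20 N where its nose passes the ball catch on the post (0.51 to 0.56); past about 0.57 the catch pulls it on to 0.6 and holds it. Released before that, it springs up again or hangs half-way
- tape_roll: roll of clear tape, 100 mm across, 48 mm high, flat on the bench. Origin: centre of its underside
- tape_roll_b: empty brown cardboard tape core, 90 mm across, 50 mm high, flat on the bench. Origin: centre of its underside
- screwdriver: black-handled screwdriver, 180 mm long, lying on the bench between the robot and the stand; its x axis runs along it
- lamp_edge (a point): middle of the lower front edge of the lamp bar over the stand, 422 mm above the bench, 30 mm to -x of the mat's middle. The bar is 345 mm long (y), 100 mm deep, on two 18 mm posts at stand x = 62, y = -138 and 183. It leaves no room for a tool pointing straight down at mat or arm: come in tilted 35 to 45 degrees from the open front
There are look-alikes about, which are no part of the job. What is shaped like the bottle but blue is not meant.

How it is judged:
By the outcome, as a careful person would: the job done as asked, in the order asked, and still so for the second after the job is handed in, with the robot touching nothing.
It also fails if it takes over 64 s, if anything falls off the work surface, if the arm or the gripper's body presses on something with over 40 N, if the wrist force passes 120 N, or if a joint passes its speed limit or range.

## Working session

There is one attempt and no reset: what is moved stays moved. The work goes in short steps, Python scripts to look and compute and a tool call to move; the robot and the scene stay as the last step left them, time stands still between calls to the robot, and variables do not carry over. Pictures are saved under pics/ and viewed, and the job is handed in when it is done.

Besides the shell and the picture viewer there is one more tool, called after ">>>" by a JSON object that holds its "method" and its "body", one argument or row to a line. move_arm: Moves the arm, as the interface text tells. Its arguments: {"type":"object","properties":{"moves":{"type":"array","items":{"type":"array","items":{"type":"array","items":{"type":"number"}}}},"squeeze":{"type":"number"}},"required":["moves"]}

```bash
mkdir -p pics; python3 - <<'E'
from cell import bot, imaging
import cv2, json, numpy as np
print(bot.state())
for n in ["scene","top","wrist"]:
    c=imaging.calibration(n); print(n,c)
    im=imaging.get_image(n); cv2.imwrite(f"pics/{n}0.png",im[:,:,::-1])
E
```

```text
{'t': 0.0, 'q': array([-1.26620863,  0.33388009,  0.03989842,  1.46628793, -0.01338035,
        1.34331282, -0.05852776]), 'qvel': array([-1.58368322e-03,  4.15168062e-04,  5.83657303e-04, -5.10587093e-04,
       -5.17743889e-05,  6.24669546e-04, -2.86303405e-04]), 'effort': array([-7.59629729e-04, -6.58548689e+01,  1.36490420e+00, -4.05576003e+01,
        1.67321455e-02,  1.26256293e-02,  4.41328467e-06]), 'position': array([0.25526118, 0.59730521, 0.24913337]), 'eef_rot': array([3.14145649e+00, 1.61663410e-03, 1.16694450e+00]), 'ft_force': array([ 0.83707565,  0.23644539, -0.06725331]), 'torque': array([ 0.02540993,  0.05712356, -0.07182494]), 'finger_gap': 0.9981713747303553}
scene {'fovy': 56.38453712169695, 'cx': 324.36139946880786, 'cy': 243.91589275180272, 'view': array([[-0.35510514,  0.93481649,  0.00429778,  0.17499744],
       [ 0.71782694,  0.27561751, -0.639343  , -0.25069073],
       [-0.59885292, -0.22394892, -0.76890966,  1.46403763],
       [ 0.        ,  0.        ,  0.        ,  1.        ]])}
top {'fovy': 46.09375429828299, 'cx': 318.07817457479996, 'cy': 230.41800776341043, 'view': array([[-0.00425586, -0.99998461,  0.00355852, -0.00583379],
       [-0.99394744,  0.00383947, -0.10978952,  0.55165157],
       [ 0.10977417, -0.00400423, -0.99394849,  1.38160652],
       [ 0.        ,  0.        ,  0.        ,  1.        ]])}
wrist {'fovy': 70.87689390887445, 'cx': 314.44582668076987, 'cy': 234.2672097212879, 'view': array([[ 3.93955929e-01,  9.19129114e-01, -6.31480005e-04,
        -6.50598176e-01],
       [ 8.79605634e-01, -3.76815943e-01,  2.90350951e-01,
        -3.61479807e-02],
       [ 2.66632061e-01, -1.14940932e-01, -9.56920021e-01,
         3.79050196e-01],
       [ 0.00000000e+00,  0.00000000e+00,  0.00000000e+00,
         1.00000000e+00]])}
```

View pics/scene0.png

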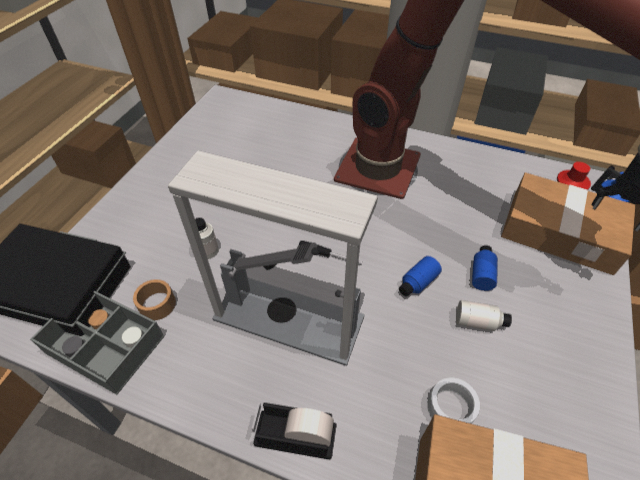

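View pics/top0.png

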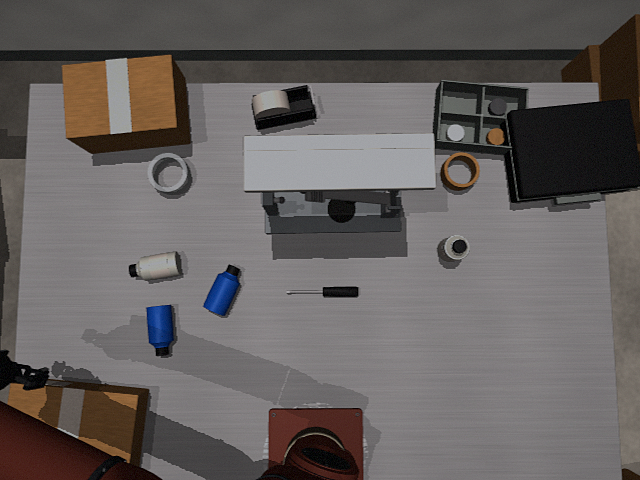

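View pics/wrist0.png

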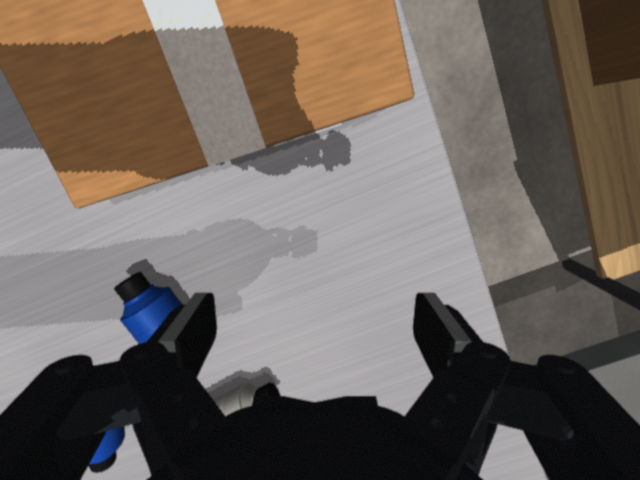

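The bottle could be confused with these (top-view pixels):
- White bottle lying down (157,266)
- White bottle standing (456,247)
- Blue lying bottles (222,290) and (160,328)
- White roll in the dispenser (270,103)

The target is the lying white one at (157,266), which is at (482,317) in the scene view. I'll check it in a close crop.

```bash
python3 - <<'E'
import cv2, numpy as np
t=cv2.imread("pics/top0.png"); s=cv2.imread("pics/scene0.png")
a=cv2.resize(t[235:300,110:200],None,fx=4,fy=4,interpolation=cv2.INTER_CUBIC)
b=cv2.resize(s[285:345,440:530],None,fx=4,fy=4,interpolation=cv2.INTER_CUBIC)
o=np.zeros((270,730,3),np.uint8);o[:260,:360]=a;o[:240,365:725]=b
cv2.imwrite("pics/crop1.png",o)
cv2.imwrite("pics/crop2.png",cv2.resize(t[125:245,235:445],None,fx=3.7,fy=3.7,interpolation=cv2.INTER_CUBIC))
cv2.imwrite("pics/crop3.png",cv2.resize(s[150:370,165:385],None,fx=2.7,fy=2.7,interpolation=cv2.INTER_CUBIC))
E
```

```text
(no output)
```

View pics/crop1.png

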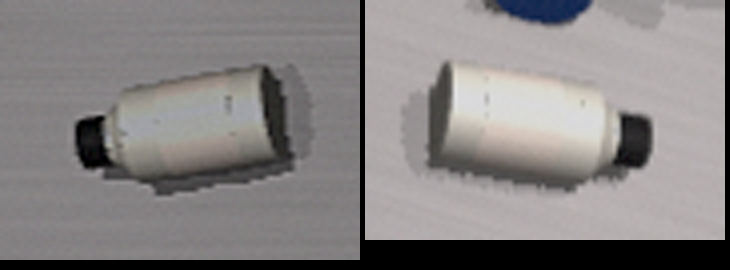

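View pics/crop2.png

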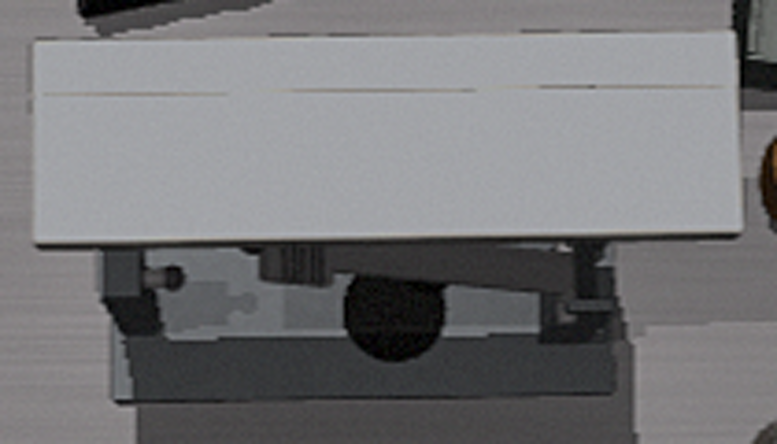

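View pics/crop3.png

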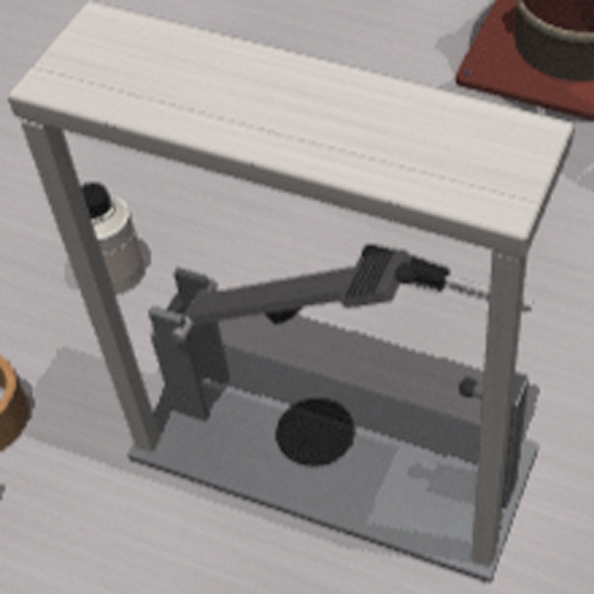

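```bash
cat > h.py <<'E'
import numpy as np, cv2
from cell import bot, imaging
def cast(name,uv,z,c=None):
    c=c or imaging.calibration(name); f=240/np.tan(np.radians(c['fovy'])/2)
    V=c['view'];R=V[:3,:3];t=V[:3,3];C=-R.T@t
    uv=np.atleast_2d(uv).astype(float)
    d=np.c_[(uv[:,0]-c['cx'])/f,(uv[:,1]-c['cy'])/f,np.ones(len(uv))]@R
    return C+d*((z-C[2])/d[:,2])[:,None]
def proj(name,P,c=None):
    c=c or imaging.calibration(name); f=240/np.tan(np.radians(c['fovy'])/2)
    p=np.atleast_2d(P)@c['view'][:3,:3].T+c['view'][:3,3]
    return np.c_[f*p[:,0]/p[:,2]+c['cx'],f*p[:,1]/p[:,2]+c['cy']]
E
python3 - <<'E'
from h import *
np.set_printoptions(precision=4,suppress=True)
for n in("top","scene"):
    V=imaging.calibration(n)['view'];print(n,"C",-V[:3,:3].T@V[:3,3])
k=lambda u,v,s,x0,y0:(x0+(u+.5)/s-.5,y0+(v+.5)/s-.5)
t=lambda u,v:k(u,v,3.7,235,125); s=lambda u,v:k(u,v,2.7,165,150)
c1=lambda u,v:k(u,v,4,110,235); c1s=lambda u,v:k(u-365,v,4,440,285)
e=cast("top",[t(118,403),t(613,393)],0.0);print("front edge",e,"yaw",np.arctan2(-(e[1]-e[0])[0]*-1*-1,-(e[1]-e[0])[1]*1))
e=cast("scene",[s(128,457),s(490,577)],0.012);print("back edge",e)
e=cast("top",[t(36,40),t(733,32),t(34,246),t(742,236)],0.44);print("lamp",e)
# mat in both
T=cv2.imread("pics/top0.png");S=cv2.imread("pics/scene0.png")
g=cv2.cvtColor(S,cv2.COLOR_BGR2GRAY);m=(g<48).astype(np.uint8)
n,l,st,ce=cv2.connectedComponentsWithStats(m)
for i in range(1,n):
    if abs(ce[i][0]-282)<12 and abs(ce[i][1]-310)<12 and st[i][4]>50:
        cn=cv2.findContours((l==i).astype(np.uint8),0,1)[0][0]; el=cv2.fitEllipse(cn);print("scene mat",ce[i],st[i],el[0],cast("scene",el[0],.014))
# lying bottle cap end/base
print("top base bottom rim",cast("top",[c1(262,66),c1(288,155),c1(76,142),c1(108,167),c1(75,118),c1(105,114)],.03))
print("scene ",cast("scene",[c1s(449,62),c1s(433,163),c1s(652,125),c1s(645,165)],.03))
E
```

```text
top C [ 0.3966 -0.0024  1.4338]
scene C [1.1188 0.2334 0.9647]
front edge [[ 0.5474  0.1235  0.    ]
 [ 0.5531 -0.2186  0.    ]] yaw -0.016437273104639553
back edge [[ 0.6958 -0.2143  0.012 ]
 [ 0.6882  0.127   0.012 ]]
lamp [[ 0.6794  0.1259  0.44  ]
 [ 0.6823 -0.2145  0.44  ]
 [ 0.5775  0.1258  0.44  ]
 [ 0.5811 -0.2162  0.44  ]]
scene mat [281.3297 309.5446] [267 298  29  24 549] (281.33026123046875, 309.55389404296875) [[ 0.6127 -0.0678  0.014 ]]
top base bottom rim [[0.5011 0.3483 0.03  ]
 [0.4458 0.3309 0.03  ]
 [0.4544 0.4625 0.03  ]
 [0.4388 0.4421 0.03  ]
 [0.4692 0.4636 0.03  ]
 [0.4716 0.445  0.03  ]]
scene  [[0.4389 0.3383 0.03  ]
 [0.5128 0.3416 0.03  ]
 [0.44   0.4599 0.03  ]
 [0.4693 0.4589 0.03  ]]
```

```bash
cat >> h.py <<'E'
from scipy.spatial.transform import Rotation as Ro
def tool():
    s=bot.state(); return Ro.from_euler('xyz',s['eef_rot']).as_matrix(),np.array(s['position'])
def delta(Rt,pt):
    R,p=tool(); d=R.T@(pt-p)/.25; w=Ro.from_matrix(R.T@Rt).as_rotvec()
    print("dpos mm",(d*250).round(1),"ang deg",np.degrees(np.linalg.norm(w)).round(1)); print("FS",d.round(4),(w/2/np.pi).round(4))
np.set_printoptions(precision=4,suppress=True)
E
python3 - <<'E'
from h import *
R,p=tool();V=imaging.calibration("wrist")['view'];C=-V[:3,:3].T@V[:3,3]
print("cam in tool",R.T@(C-p)); print("cam axes in tool",(V[:3,:3]@R))
T=cv2.imread("pics/top0.png");S=cv2.imread("pics/scene0.png")
print("blue1 corners",cast("top",[(147,306),(173,306),(160,356)],.03),"blue2",cast("top",[(205,305),(225,317),(240,267)],.03))
print("tape",cast("top",[(168,175),(460,171)],.05),"screw",cast("top",[(287,292),(358,292)],.01))
print("carton",cast("top",[(150,390),(145,478)],.1))
# white mask for bottle
for n,I,(x0,x1,y0,y1) in(("top",T,(120,190,240,292)),("scene",S,(448,518,295,338))):
    h=cv2.cvtColor(I,cv2.COLOR_BGR2GRAY)[y0:y1,x0:x1]; b=I[y0:y1,x0:x1].astype(int)
    for nm,m in(("white",(h>165 if n=="top" else h>195)),("black",h<45)):
        k,l,st,ce=cv2.connectedComponentsWithStats(m.astype(np.uint8))
        if k<2: continue
        i=1+st[1:,4].argmax(); ys,xs=np.where(l==i); pc=cv2.minAreaRect(np.c_[xs,ys].astype(np.float32))
        print(n,nm,ce[i]+[x0,y0],st[i],pc, cast(n,ce[i]+[x0,y0],.03))
E
```

```text
cam in tool [ 0.0011 -0.0747 -0.1236]
cam axes in tool [[ 1.      0.0011 -0.0009]
 [-0.0013  0.9569 -0.2903]
 [ 0.0005  0.2903  0.9569]]
blue1 corners [[0.3659 0.4143 0.03  ]
 [0.3656 0.3503 0.03  ]
 [0.2447 0.3791 0.03  ]] blue2 [[0.3677 0.2716 0.03  ]
 [0.3382 0.2219 0.03  ]
 [0.461  0.1863 0.03  ]]
tape [[ 0.6899  0.3655  0.05  ]
 [ 0.6975 -0.3633  0.05  ]] screw [[ 0.3988  0.0705  0.01  ]
 [ 0.398  -0.1077  0.01  ]]
carton [[ 0.1755  0.3811  0.1   ]
 [-0.0191  0.3869  0.1   ]]
top white [173.75 264.  ] [53 23  2  3  4] ((54.000003814697266, 23.999998092651367), (1.4142134189605713, 1.4142134189605713), 45.0) [[0.4691 0.3509 0.03  ]]
top black [132.5375 270.625 ] [ 9 24 10 13 80] ((12.823530197143555, 30.794118881225586), (12.611851692199707, 7.518604278564453), 75.96376037597656) [[0.4531 0.4527 0.03  ]]
scene white [480.3598 311.714 ] [ 14   7  38  20 542] ((32.23988342285156, 16.690750122070312), (39.00267028808594, 14.977633476257324), 8.746162414550781) [[0.4549 0.3886 0.03  ]]
scene black [506.5342 320.3562] [54 19  9 13 73] ((58.599998474121094, 25.200000762939453), (7.334303855895996, 11.98532485961914), 10.30484676361084) [[0.4567 0.4504 0.03  ]]
```

```bash
cat >> h.py <<'E'
Z=np.array([0,0,1.]);r2=np.sqrt(.5)
def Rg(a,tilt=45):  # grasp, s=+1
    a=np.r_[a[:2],0];a/=np.linalg.norm(a);c,s=np.cos(np.radians(tilt)),np.sin(np.radians(tilt))
    z=-(s*a+c*Z); y=c*a-s*Z; return np.c_[np.cross(y,z),y,z]
def Rp(yaw,tilt=45): # place: tilt from vertical
    X=np.array([np.cos(yaw),np.sin(yaw),0]);c,s=np.cos(np.radians(tilt)),np.sin(np.radians(tilt))
    z=s*X-c*Z; y=c*X+s*Z; return np.c_[np.cross(y,z),y,z]
A=np.array([-.17,.985,0])
E
python3 - <<'E'
from h import *
delta(Rg(A),np.array([.43,.54,.26]))
E
```

```text
dpos mm [ 15.9 183.2 -10.7] ang deg 127.6
FS [ 0.0634  0.7329 -0.0428] [ 0.072  -0.1327 -0.3207]
```

>>> {"method": "move_arm", "body": {
  "moves": [
    [[0.03,0.35,-0.04,0.02,-0.03,-0.08,0],[0.06,0.73,-0.04,0.036,-0.066,-0.16,0],[0.06,0.73,-0.04,0.036,-0.066,-0.16,0],[0.06,0.73,-0.04,0.036,-0.066,-0.16,0],[0.06,0.73,-0.04,0.036,-0.066,-0.16,0]]
  ],
  "squeeze": 40
}}

```text
t: 0.57
position: [0.4354, 0.5353, 0.2592]
eef_rot: [-2.957, 0.185, 1.743]
ft_force: [1.6, 0.7, -0.7]
finger_gap: 0.999
```

```bash
python3 - <<'E'
from h import *
print(bot.state()['q'],bot.state()['t'],tool()[1]);delta(Rg(A),np.array([.43,.54,.26]))
E
```

```text
[-0.975   0.6112  0.0406  1.0702 -0.021   1.7214  0.7866] 0.5667 [0.4354 0.5353 0.2592]
dpos mm [ 5.3 -4.8 -0.9] ang deg 92.4
FS [ 0.0211 -0.0191 -0.0038] [ 0.0519 -0.0962 -0.2322]
```

>>> {"method": "move_arm", "body": {
  "moves": [
    [[0.02,-0.02,0,0.012,-0.021,-0.05,0],[0.02,-0.02,0,0.024,-0.042,-0.1,0],[0.02,-0.02,0,0.036,-0.063,-0.15,0],[0.02,-0.02,0,0.048,-0.09,-0.2,0],[0.02,-0.02,0,0.052,-0.096,-0.232,0]]
  ]
}}

```text
t: 0.98
position: [0.4301, 0.5392, 0.2583]
eef_rot: [-2.682, 0.235, 2.371]
ft_force: [0.4, 0.1, -0.5]
finger_gap: 1.001
```

```bash
python3 - <<'E'
from h import *
print(bot.state()['q'],bot.state()['t'],tool()[1]);delta(Rg(A),np.array([.43,.54,.26]))
E
```

```text
[-1.002   0.8025 -0.033   0.8239  0.1391  2.0158  1.3125] 0.9833 [0.4301 0.5392 0.2583]
dpos mm [ 0.2 -0.3 -1.8] ang deg 56.2
FS [ 0.0009 -0.0013 -0.0072] [ 0.0301 -0.0589 -0.1415]
```

>>> {"method": "move_arm", "body": {
  "moves": [
    [[0,0,0,0.01,-0.019,-0.047,0],[0,0,0,0.02,-0.039,-0.094,0],[0,0,0,0.03,-0.059,-0.141,0],[0,0,0,0.03,-0.059,-0.141,0],[0,0,0,0.03,-0.059,-0.141,0]]
  ]
}}

```text
t: 1.4
position: [0.4299, 0.5395, 0.2578]
eef_rot: [-2.45, 0.123, 2.969]
ft_force: [-0.6, -0.1, 0.1]
finger_gap: 1.001
```

```bash
python3 - <<'E'
from h import *
print(bot.state()['q'],bot.state()['t'],tool()[1]);delta(Rg(A),np.array([.43,.54,.26]))
E
```

```text
[-1.254   0.9074  0.3912  0.7731  0.0995  2.0856  2.0353] 1.4 [0.4299 0.5395 0.2578]
dpos mm [-0.3 -1.  -2. ] ang deg 21.3
FS [-0.0013 -0.004  -0.008 ] [ 0.0114 -0.0224 -0.0535]
```

```bash
python3 - <<'E'
from h import *
a=A/np.linalg.norm(A); P=np.array([.462,.407,.03])-Rg(A)[:,2]*.15; print(P);delta(Rg(A),P)
E
```

```text
[0.444  0.5115 0.1361]
dpos mm [ -3.6  59.1 110.9] ang deg 21.3
FS [-0.0144  0.2364  0.4435] [ 0.0114 -0.0224 -0.0535]
```

>>> {"method": "move_arm", "body": {
  "moves": [
    [[0,0.04,0.08,0.004,-0.007,-0.018,0],[0,0.08,0.16,0.007,-0.015,-0.036,0],[-0.01,0.12,0.22,0.011,-0.022,-0.053,0],[-0.01,0.12,0.22,0.011,-0.022,-0.053,0],[-0.01,0.12,0.22,0.011,-0.022,-0.053,0]]
  ]
}}

```text
t: 1.82
position: [0.4365, 0.5261, 0.1961]
eef_rot: [-2.358, -0.0, -2.977]
ft_force: [-0.6, 0.3, 0.4]
finger_gap: 1.001
```

```bash
python3 - <<'E'
from h import *
print(bot.state()['q'],bot.state()['t'],tool()[1]);
P=np.array([.462,.407,.03])-Rg(A)[:,2]*.15; delta(Rg(A),P)
cv2.imwrite("pics/w1.png",imaging.get_image("wrist")[:,:,::-1])
E
```

```text
[-1.2972  0.8985  0.3295  0.9436  0.2519  1.933   2.3167] 1.8167 [0.4365 0.5261 0.1961]
dpos mm [-5.  31.3 53.5] ang deg 0.4
FS [-0.02    0.1252  0.214 ] [ 0.0002 -0.0007 -0.0007]
```

View pics/w1.png

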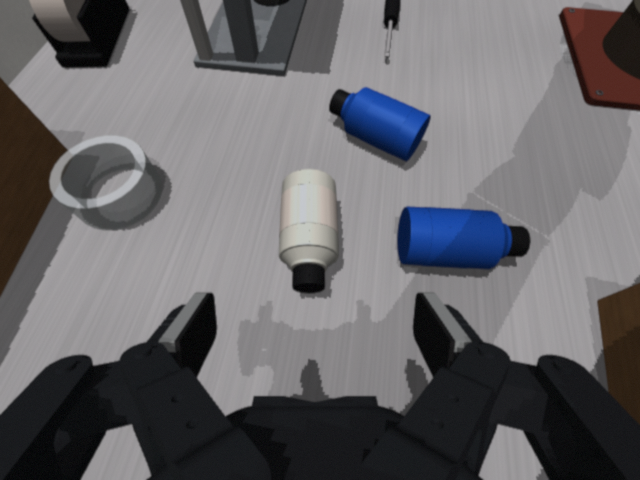

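```bash
python3 - <<'E'
from h import *
I=cv2.imread("pics/w1.png").astype(int);
m=(I.sum(2)>540).astype(np.uint8)
for r in range(185,262,15):
    xs=np.where(m[r,260:360])[0]+260; 
    if len(xs): print(r,xs.min(),xs.max(),cast("wrist",((xs.min()+xs.max())/2,r),.03))
b=I.sum(2)<90
for r in (268,275,282):
    xs=np.where(b[r,280:340])[0]+280; print("cap",r,xs.min(),xs.max(),cast("wrist",(xs.mean(),r),.03))
print(cast("wrist",[(308,170),(308,293)],.045))
E
```

```text
185 292 321 [[0.4773 0.3411 0.03  ]]
200 289 322 [[0.4749 0.3611 0.03  ]]
215 289 322 [[0.4716 0.3799 0.03  ]]
230 290 318 [[0.47   0.3981 0.03  ]]
260 299 314 [[0.4616 0.431  0.03  ]]
cap 268 294 323 [[0.4582 0.4391 0.03  ]]
cap 275 294 323 [[0.457  0.4463 0.03  ]]
cap 282 294 323 [[0.4558 0.4533 0.03  ]]
[[0.4769 0.3319 0.045 ]
 [0.4532 0.469  0.045 ]]
```

```bash
cat >> h.py <<'E'
A=np.array([-.16,.987,0]); G=np.array([.474,.340,.03])+.070*A/np.linalg.norm(A)
E
python3 - <<'E'
from h import *
G=G+Rg(A)[:,2]*.001;print(G)
for b in (.06,0): delta(Rg(A),G-Rg(A)[:,2]*b)
E
```

```text
[0.4629 0.4084 0.0293]
dpos mm [ -5.7  33.5 144.3] ang deg 0.3
FS [-0.0227  0.1342  0.5771] [ 0.0006  0.0006 -0.    ]
dpos mm [ -5.5  33.3 204.3] ang deg 0.3
FS [-0.0218  0.1333  0.8171] [ 0.0006  0.0006 -0.    ]
```

>>> {"method": "move_arm", "body": {
  "moves": [
    [[-0.01,0.05,0.12,0,0,0,0],[-0.02,0.1,0.25,0,0,0,0],[-0.022,0.13,0.38,0,0,0,0],[-0.022,0.134,0.5,0,0,0,0],[-0.022,0.134,0.57,0,0,0,0]]
  ]
}}

```text
t: 2.28
position: [0.457, 0.449, 0.0723]
eef_rot: [-2.359, 0.005, -2.985]
ft_force: [-1.3, -0.3, 1.0]
finger_gap: 0.999
```

```bash
python3 - <<'E'
from h import *
print(bot.state()['q']);delta(Rg(A),G+Rg(A)[:,2]*.001)
cv2.imwrite("pics/w2.png",imaging.get_image("wrist")[:,:,::-1])
E
```

```text
[-1.2676  0.8851  0.3213  1.2397  0.2556  1.6464  2.2534]
dpos mm [ 0.7  1.2 59.4] ang deg 0.4
FS [0.003  0.0048 0.2377] [ 0.0005  0.0001 -0.001 ]
```

View pics/w2.png

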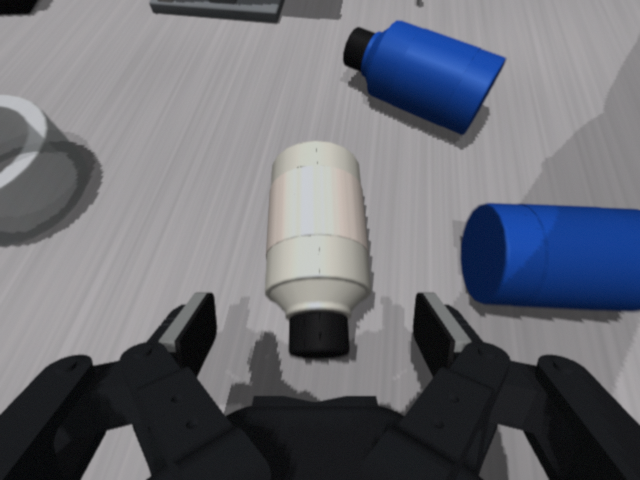

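>>> {"method": "move_arm", "body": {
  "moves": [
    [[0.008,0.004,0.06,0,0,0,0],[0.008,0.004,0.12,0,0,0,0],[0.008,0.004,0.18,0,0,0,0],[0.008,0.004,0.238,0,0,0,0],[0.008,0.004,0.238,0,0,0,0]]
  ]
}}

```text
t: 2.75
position: [0.4634, 0.4041, 0.029]
eef_rot: [-2.357, 0.006, -2.993]
ft_force: [-0.1, -1.3, 0.4]
finger_gap: 1.001
```

```bash
python3 - <<'E'
from h import *
print(bot.state()['q']);delta(Rg(A),G+Rg(A)[:,2]*.001)
cv2.imwrite("pics/w3.png",imaging.get_image("wrist")[:,:,::-1])
E
```

```text
[-1.2486  0.8793  0.3241  1.3599  0.265   1.5314  2.2345]
dpos mm [-0.2  2.9 -3.3] ang deg 0.7
FS [-0.0007  0.0115 -0.0131] [ 0.0001 -0.0006 -0.002 ]
```

View pics/w3.png

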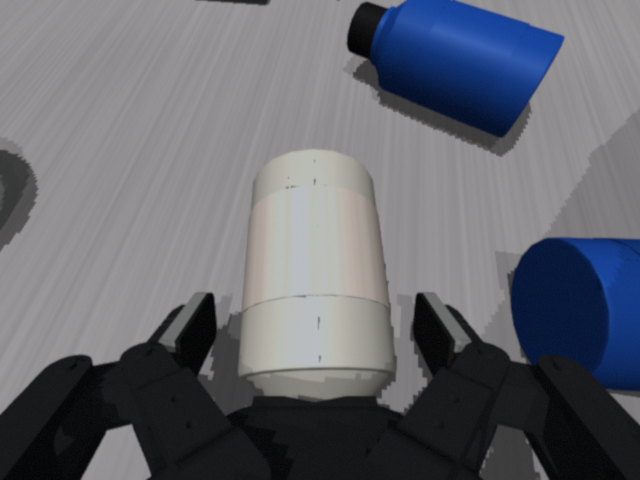

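>>> {"method": "move_arm", "body": {
  "moves": [
    [[0.001,0.011,-0.013,0,0,0,0],[0.001,0.011,-0.013,0,0,0,0.4],[0.001,0.011,-0.013,0,0,0,0.6],[0.001,0.011,-0.013,0,0,0,0.8],[0.001,0.011,-0.013,0,0,0,0.8]]
  ],
  "squeeze": 40
}}

```text
t: 3.22
position: [0.4624, 0.4111, 0.0312]
eef_rot: [-2.359, 0.008, -2.99]
ft_force: [-0.2, 3.3, 5.6]
finger_gap: 0.692
```

```bash
python3 - <<'E'
from h import *
print(bot.state());delta(Rg(A),G+Rg(A)[:,2]*.001)
cv2.imwrite("pics/w4.png",imaging.get_image("wrist")[:,:,::-1])
E
```

```text
{'t': 3.2167, 'q': array([-1.252 ,  0.8826,  0.3227,  1.3458,  0.2629,  1.5401,  2.2339]), 'qvel': array([-0.0034, -0.0032, -0.0028,  0.0032, -0.0009, -0.0032,  0.0005]), 'effort': array([  1.9669, -83.4113,  13.5497, -26.4427,   2.4528,   3.0224,
         0.0472]), 'position': array([0.4624, 0.4111, 0.0312]), 'eef_rot': array([-2.3593,  0.0076, -2.9903]), 'ft_force': array([-0.1516,  3.3198,  5.5663]), 'torque': array([ 0.5046,  0.0719, -0.0618]), 'finger_gap': 0.6922878921123633}
dpos mm [-0.  -0.6  3.3] ang deg 0.7
FS [-0.0002 -0.0022  0.0132] [ 0.0005 -0.0002 -0.0019]
```

View pics/w4.png

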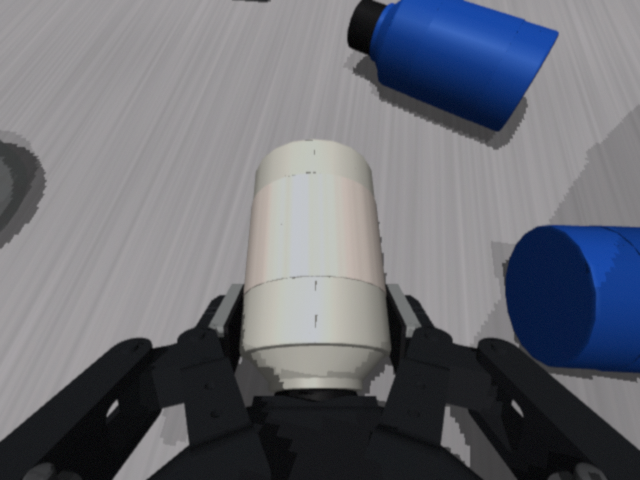

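```bash
cat >> h.py <<'E'
# grasp record: tool pose and bottle pose at grasp
RG=Ro.from_euler('xyz',[-2.3593,.0076,-2.9903]).as_matrix(); PG=np.array([.4624,.4111,.0312])
an=A/np.linalg.norm(A); B0=np.array([.474,.340,.03])
MAT=np.array([.612,-.068,.014]); YAW=.017
def place(base,yaw=YAW):
    X=np.array([np.cos(yaw),np.sin(yaw),0]);Y=np.cross(Z,X)
    M=np.outer(Z,an)+np.outer(-X,Z)+np.outer(-Y,np.cross(an,Z))
    return M@RG, base+M@(PG-B0)
E
python3 - <<'E'
from h import *
R,p=place(MAT);print(p,R)
Rn,pn=tool()
delta(Rn,pn+[0,0,.17])
E
```

```text
[ 0.6108 -0.0679  0.086 ] [[-0.0094  0.705   0.7092]
 [ 0.9999 -0.0001  0.0133]
 [ 0.0094  0.7092 -0.7049]]
dpos mm [  -1.3 -119.8 -120.6] ang deg 0.0
FS [-0.0052 -0.4792 -0.4824] [0. 0. 0.]
```

>>> {"method": "move_arm", "body": {
  "moves": [
    [[0,-0.05,-0.05,0,0,0,0.85],[0,-0.15,-0.15,0,0,0,0.85],[0,-0.26,-0.26,0,0,0,0.85],[0,-0.37,-0.37,0,0,0,0.85],[-0.005,-0.48,-0.48,0,0,0,0.85]]
  ],
  "squeeze": 60
}}

```text
t: 3.68
position: [0.4619, 0.4105, 0.2038]
eef_rot: [-2.36, 0.007, -2.99]
ft_force: [0.0, 1.2, -2.2]
finger_gap: 0.69
```

```bash
python3 - <<'E'
from h import *
print(bot.state()['q'],bot.state()['finger_gap'])
R,p=place(np.array([.46,.0,.13]));print(p)
delta(R,p)
cv2.imwrite("pics/w5.png",imaging.get_image("wrist")[:,:,::-1])
cv2.imwrite("pics/s5.png",imaging.get_image("scene")[:,:,::-1])
E
```

```text
[-1.271   0.7035  0.3617  1.2684  0.3105  1.7697  2.3404] 0.6903431739763612
[0.4588 0.0001 0.202 ]
dpos mm [  65.  -286.8  286.4] ang deg 124.8
FS [ 0.2598 -1.1471  1.1455] [-0.1814  0.0011  0.2956]
```

View pics/s5.png

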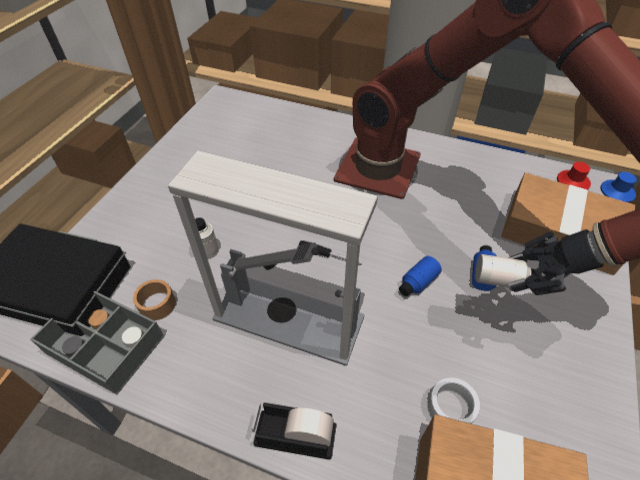

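>>> {"method": "move_arm", "body": {
  "moves": [
    [[0.015,-0.06,0.06,-0.01,0,0.016,0.85],[0.03,-0.13,0.13,-0.02,0,0.033,0.85],[0.045,-0.2,0.2,-0.03,0,0.049,0.85],[0.06,-0.27,0.27,-0.04,0,0.065,0.85],[0.07,-0.33,0.33,-0.05,0,0.081,0.85]]
  ]
}}

```text
t: 4.2
position: [0.4646, 0.2919, 0.2081]
eef_rot: [-2.762, 0.299, 2.857]
ft_force: [-0.6, -0.6, -0.5]
finger_gap: 0.682
```

```bash
python3 - <<'E'
from h import *
print(bot.state()['q'],bot.state()['finger_gap'],tool()[1])
R,p=place(np.array([.46,.0,.13]))
delta(R,p)
E
```

```text
[-1.2869  0.3091  0.476   1.7089  0.29    1.3873  1.898 ] 0.6820369430618255 [0.4646 0.2919 0.2081]
dpos mm [ -71.1 -251.2  130.7] ang deg 89.7
FS [-0.2844 -1.0049  0.523 ] [-0.1292  0.0004  0.2129]
```

>>> {"method": "move_arm", "body": {
  "moves": [
    [[-0.057,-0.2,0.1,-0.01,0,0.017,0.85],[-0.11,-0.4,0.2,-0.021,0,0.034,0.85],[-0.17,-0.6,0.3,-0.031,0,0.051,0.85],[-0.2,-0.7,0.37,-0.042,0,0.069,0.85],[-0.22,-0.8,0.42,-0.052,0,0.086,0.85]]
  ]
}}

```text
t: 4.62
position: [0.4594, 0.0838, 0.203]
eef_rot: [3.003, 0.364, 2.298]
ft_force: [2.0, -2.6, -1.4]
finger_gap: 0.685
```

```bash
python3 - <<'E'
from h import *
print(bot.state()['q'],bot.state()['finger_gap'],tool()[1])
R,p=place(np.array([.46,.0,.13]))
delta(R,p)
E
```

```text
[-1.1808 -0.2831  0.5796  2.2013  0.5742  1.0574  1.4604] 0.6852117239381396 [0.4594 0.0838 0.203 ]
dpos mm [-57.8 -58.7  15.1] ang deg 53.8
FS [-0.231  -0.2349  0.0604] [-0.0777  0.0003  0.1278]
```

```bash
python3 - <<'E'
from h import *
R,p=place(np.array([.49,-.06,.16]))
delta(R,p)
E
```

```text
dpos mm [-129.   -75.3    7.7] ang deg 53.8
FS [-0.5158 -0.3013  0.031 ] [-0.0777  0.0003  0.1278]
```

>>> {"method": "move_arm", "body": {
  "moves": [
    [[-0.1,-0.08,0,-0.01,0,0.017,0.85],[-0.2,-0.14,0,-0.021,0,0.034,0.85],[-0.3,-0.2,0.01,-0.031,0,0.051,0.85],[-0.4,-0.25,0.02,-0.042,0,0.069,0.85],[-0.5,-0.3,0.03,-0.052,0,0.085,0.85]]
  ]
}}

```text
t: 5.03
position: [0.472, -0.0039, 0.2201]
eef_rot: [2.753, 0.278, 2.028]
ft_force: [0.3, 1.0, -2.4]
finger_gap: 0.684
```

```bash
python3 - <<'E'
from h import *
print(bot.state()['q'],bot.state()['finger_gap'],tool()[1])
R,p=place(np.array([.49,-.068,.13]))
delta(R,p)
E
```

```text
[-0.5866 -0.3798  0.3143  2.2821  0.408   0.8164  1.5948] 0.6839198633971795 [ 0.472  -0.0039  0.2201]
dpos mm [-57.5 -25.5  27.5] ang deg 35.8
FS [-0.2299 -0.1022  0.1102] [-0.0526 -0.002   0.0843]
```

```bash
python3 - <<'E'
from h import *
R,p=place(np.array([.535,-.068,.10]))
delta(R,p)
E
```

```text
dpos mm [-68.4  -1.2  74.6] ang deg 35.8
FS [-0.2735 -0.0047  0.2983] [-0.0526 -0.002   0.0843]
```

>>> {"method": "move_arm", "body": {
  "moves": [
    [[-0.1,-0.005,0.1,-0.005,0,0.008,0.85],[-0.2,-0.005,0.2,-0.015,0,0.02,0.85],[-0.27,-0.005,0.29,-0.025,0,0.035,0.85],[-0.27,-0.005,0.3,-0.035,-0.001,0.053,0.85],[-0.27,-0.005,0.3,-0.044,-0.002,0.07,0.85]]
  ]
}}

```text
t: 5.45
position: [0.5303, -0.0678, 0.1718]
eef_rot: [2.462, 0.094, 1.71]
ft_force: [-1.4, 0.9, -1.8]
finger_gap: 0.688
```

```bash
python3 - <<'E'
from h import *
print(bot.state()['q'],bot.state()['finger_gap'],tool()[1])
R,p=place(np.array([.535,-.068,.10]))
delta(R,p)
E
```

```text
[-0.4024 -0.2617  0.4456  2.3943  0.1774  0.304   1.6618] 0.6880867244580448 [ 0.5303 -0.0678  0.1718]
dpos mm [-0.6  2.7  2. ] ang deg 11.2
FS [-0.0024  0.011   0.0081] [-0.0164 -0.0016  0.0263]
```

```bash
python3 - <<'E'
from h import *
R,p=place(np.array([.565,-.068,.045]))
delta(R,p)
E
```

```text
dpos mm [ 0.4 -8.8 63.6] ang deg 11.2
FS [ 0.0017 -0.0352  0.2544] [-0.0164 -0.0016  0.0263]
```

>>> {"method": "move_arm", "body": {
  "moves": [
    [[0,-0.01,0.05,-0.003,0,0.005,0.85],[0,-0.02,0.1,-0.006,-0.001,0.01,0.85],[0,-0.03,0.15,-0.01,-0.001,0.016,0.85],[0,-0.035,0.2,-0.013,-0.001,0.021,0.85],[0.002,-0.035,0.25,-0.016,-0.002,0.026,0.85]]
  ]
}}

```text
t: 5.87
position: [0.5539, -0.0583, 0.1487]
eef_rot: [2.396, 0.023, 1.65]
ft_force: [1.1, 1.7, -1.4]
finger_gap: 0.685
```

```bash
python3 - <<'E'
from h import *
print(bot.state()['q'],bot.state()['finger_gap'],tool()[1])
R,p=place(np.array([.565,-.068,.045]))
delta(R,p)
for n in("scene","top","wrist"): cv2.imwrite(f"pics/{n}6.png",imaging.get_image(n)[:,:,::-1])
s=cv2.imread("pics/scene6.png")[160:360,170:380];t=cv2.imread("pics/top6.png")[130:330,240:440]
cv2.imwrite("pics/c6.png",np.hstack([cv2.resize(s,None,fx=1.9,fy=1.9),cv2.resize(t,(380,380))]))
E
```

```text
[ 0.1046 -0.1123 -0.0212  2.3966 -0.6903  0.1499  2.3895] 0.6846076302791623 [ 0.5539 -0.0583  0.1487]
dpos mm [ -9.7 -15.   29.6] ang deg 5.0
FS [-0.0386 -0.0599  0.1184] [-0.0067 -0.004   0.0116]
```

View pics/c6.png

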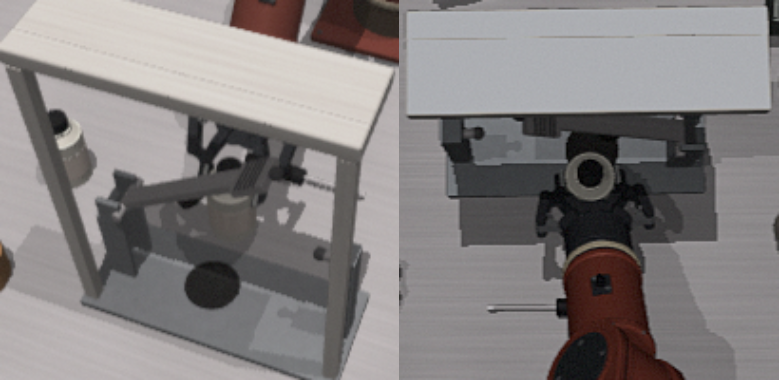

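View pics/wrist6.png

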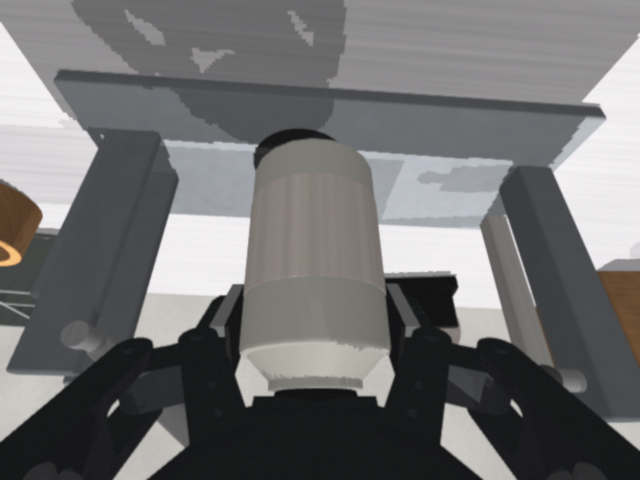

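```bash
python3 - <<'E'
from h import *
R,p=place(np.array([.585,-.068,.045]))
delta(R,p)
E
```

```text
dpos mm [-11.    0.6  43. ] ang deg 5.1
FS [-0.0441  0.0023  0.1719] [-0.0071 -0.004   0.0117]
```

>>> {"method": "move_arm", "body": {
  "moves": [
    [[-0.01,0,0.04,-0.001,-0.001,0.002,0.85],[-0.02,0,0.08,-0.002,-0.002,0.004,0.85],[-0.03,0,0.12,-0.004,-0.003,0.006,0.85],[-0.04,0,0.16,-0.006,-0.004,0.009,0.85],[-0.044,0.002,0.172,-0.007,-0.004,0.012,0.85]]
  ]
}}

```text
t: 6.43
position: [0.5843, -0.0691, 0.135]
eef_rot: [2.38, -0.013, 1.585]
ft_force: [1.0, -0.2, -2.0]
finger_gap: 0.683
```

```bash
python3 - <<'E'
from h import *
print(bot.state()['q'],bot.state()['finger_gap'],tool()[1])
R,p=place(np.array([.585,-.068,.045]))
delta(R,p)
E
```

```text
[-0.1932 -0.034   0.2819  2.3703 -1.0084  0.0869  2.6493] 0.6828047928544497 [ 0.5843 -0.0691  0.135 ]
dpos mm [  0.9 -12.8  12.7] ang deg 1.6
FS [ 0.0035 -0.051   0.0507] [-0.0043 -0.001   0.0001]
```

```bash
cat > kin.py <<'E'
from h import *
from scipy.optimize import least_squares
D=[([-1.26620863,0.33388009,0.03989842,1.46628793,-0.01338035,1.34331282,-0.05852776],[0.25526118,0.59730521,0.24913337],[3.14145649,.0016166,1.1669445]),
([-0.975,0.6112,0.0406,1.0702,-0.021,1.7214,0.7866],[0.4354,0.5353,0.2592],[-2.957,0.185,1.743]),
([-1.002,0.8025,-0.033,0.8239,0.1391,2.0158,1.3125],[0.4301,0.5392,0.2583],[-2.682,0.235,2.371]),
([-1.254,0.9074,0.3912,0.7731,0.0995,2.0856,2.0353],[0.4299,0.5395,0.2578],[-2.45,0.123,2.969]),
([-1.2972,0.8985,0.3295,0.9436,0.2519,1.933,2.3167],[0.4365,0.5261,0.1961],[-2.358,-0.0,-2.977]),
([-1.2676,0.8851,0.3213,1.2397,0.2556,1.6464,2.2534],[0.457,0.449,0.0723],[-2.359,0.005,-2.985]),
([-1.252,0.8826,0.3227,1.3458,0.2629,1.5401,2.2339],[0.4624,0.4111,0.0312],[-2.3593,0.0076,-2.9903]),
([-1.271,0.7035,0.3617,1.2684,0.3105,1.7697,2.3404],[0.4619,0.4105,0.2038],[-2.36,0.007,-2.99]),
([-1.2869,0.3091,0.476,1.7089,0.29,1.3873,1.898],[0.4646,0.2919,0.2081],[-2.762,0.299,2.857]),
([-1.1808,-0.2831,0.5796,2.2013,0.5742,1.0574,1.4604],[0.4594,0.0838,0.203],[3.003,0.364,2.298]),
([-0.5866,-0.3798,0.3143,2.2821,0.408,0.8164,1.5948],[0.472,-0.0039,0.2201],[2.753,0.278,2.028]),
([-0.4024,-0.2617,0.4456,2.3943,0.1774,0.304,1.6618],[0.5303,-0.0678,0.1718],[2.462,0.094,1.71]),
([-0.1932,-0.034,0.2819,2.3703,-1.0084,0.0869,2.6493],[0.5843,-0.0691,0.135],[2.38,-0.013,1.585])]
def H(axis,a,x=0,y=0,z=0):
    T=np.eye(4);T[:3,:3]=Ro.from_euler(axis,a).as_matrix();T[:3,3]=[x,y,z];return T
def fk(q,p,S):
    h,L1,L2,L3,e1,e2,e3,e4,y1,y2,y3=p
    return H('z',S[0]*q[0])@H('y',q[1],e1,y1,h)@H('z',S[1]*q[2],e2,0,L1)@H('y',q[3],0,y2,0)@H('z',S[2]*q[4],e3,0,L2)@H('y',q[5],0,y3,0)@H('z',S[3]*q[6],e4,0,L3)
def res(p,S):
    o=[]
    for q,x,e in D:
        T=fk(q,p,S); o+=list(T[:3,3]-x)
        o+=list(.1*Ro.from_matrix(T[:3,:3].T@Ro.from_euler('xyz',e).as_matrix()@np.diag([-1,1,-1] if False else [1,1,1])).as_rotvec())
    return np.array(o)
E
python3 - <<'E'
from kin import *
import itertools
p0=[.3,.4,.4,.25]+[0]*7
best=[]
for S in itertools.product([-1,1],repeat=4):
  # tool x at q=0 config: allow offset on q7 by 0/pi
    r=least_squares(res,p0,args=(S,));best.append((r.cost,S,r.x))
best.sort(key=lambda b:b[0])
for b in best[:3]: print(b)
r=res(best[0][2],best[0][1]).reshape(-1,6);print(abs(r).max(0))
E
```

```text
(np.float64(0.13061500307020532), (-1, -1, -1, 1), array([ 0.2508,  0.4828,  0.5031,  0.3439,  0.    , -0.    , -0.    ,
       -0.    , -0.0219, -0.0222, -0.0003]))
(np.float64(0.1498386542569292), (-1, -1, 1, 1), array([ 0.2094,  0.1818,  0.5417,  0.0414, -0.0901,  0.089 , -0.1011,
       -0.0683,  0.1594, -0.1793, -0.0968]))
(np.float64(0.16284237838508314), (-1, 1, 1, 1), array([ 0.1464, -0.091 ,  0.2099, -0.3245,  0.3008,  0.4456, -0.0299,
        0.2471, -0.7214,  0.812 , -0.2174]))
[0.0001 0.0001 0.0001 0.     0.0001 0.3025]
```

```bash
cat >> kin.py <<'E'
P=np.array([.2508,.4828,.5031,.3439,0,0,0,0,-.0219,-.0222,-.0003])
LO=np.array([-2.58,-.38,-1.3,.25,-1.5,.08,-2.65]);HI=np.array([2.58,2.09,1.39,2.4,4.64,2.09,2.65])
SS=(-1,-1,-1,-1)
def FK(q):
    T=fk(q,P,SS)@H('z',np.pi); return T[:3,:3],T[:3,3]
def ik(R,p,q0,m=.05):
    f=lambda q:np.r_[(FK(q)[1]-p)*10,2*Ro.from_matrix(FK(q)[0].T@R).as_rotvec(),.002*(q-q0)]
    r=least_squares(f,np.clip(q0,LO+m+1e-3,HI-m-1e-3),bounds=(LO+m,HI-m));q=r.x
    return q,np.linalg.norm(FK(q)[1]-p)*1e3,np.degrees(np.linalg.norm(Ro.from_matrix(FK(q)[0].T@R).as_rotvec()))
E
python3 - <<'E'
from kin import *
for q,x,e in D:
    R,p=FK(q); print(np.linalg.norm(p-x)*1e3, Ro.from_matrix(R.T@Ro.from_euler('xyz',e).as_matrix()).as_rotvec())
q0=np.array(bot.state()['q'])
for yaw in (YAW,.3,-.3):
  for b in ([.585,-.068,.03],[.612,-.068,.03],[.612,-.068,.014]):
    R,p=place(np.array(b),yaw)
    for qs in (q0,np.array([0,.1,.2,2.2,.0,.2,1.57]),np.array([.6,.1,-.5,2.2,.0,.4,1.57]),np.array([-.6,.1,.7,2.2,-.0,.4,1.57]),np.array([0.,.1,0,2.2,3.14,.3,-1.5])):
        print(yaw,b,*ik(R,p,qs))
E
```

```text
0.07803748497140318 [ 0.  0. -0.]
0.09200108489658822 [-0.0004 -0.0001 -0.0001]
0.050740747974376096 [-0.0004  0.     -0.0001]
0.1046916297174646 [ 0.0002  0.     -0.0005]
0.1286469155444337 [-0.0002  0.0001  0.0001]
0.07524045618623162 [ 0.0006 -0.0002  0.0001]
0.08902291141811358 [-0.  0.  0.]
0.06357087549280574 [ 0.0001  0.0001 -0.0006]
0.09548875187800418 [-0.0003 -0.      0.0003]
0.12703954187129923 [-0.0005 -0.0004 -0.0003]
0.14637472011894895 [ 0.0001 -0.0004  0.0001]
0.0849851852497518 [-0.0001  0.     -0.0005]
0.13336787604554168 [-0.0002 -0.0002 -0.0003]
0.017 [0.585, -0.068, 0.03] [-0.3227  0.0263  0.4275  2.35   -0.9629  0.13    2.6   ] 6.103464028510597 5.309638155096025
0.017 [0.585, -0.068, 0.03] [-0.3227  0.0263  0.4274  2.35   -0.9629  0.13    2.6   ] 6.10355097588059 5.309629960337143
0.017 [0.585, -0.068, 0.03] [ 1.2995  0.2372 -1.25    2.35    2.1495  0.13   -0.3825] 1.6155123747025109 0.34632447382435144
0.017 [0.585, -0.068, 0.03] [-0.3228  0.0263  0.4276  2.35   -0.9629  0.13    2.6   ] 6.103310840411959 5.3096526137572155
0.017 [0.585, -0.068, 0.03] [ 0.6388 
[... 4380 characters left out ...]
2996 -0.4827] 0.0008964951797611513 0.0007842827648792802
-0.3 [0.612, -0.068, 0.014] [-1.2972  0.4389  1.34    2.332  -1.45    0.13    2.5222] 3.4688748829933265 4.051958544070807
-0.3 [0.612, -0.068, 0.014] [ 0.0783  0.155  -0.214   2.3352  1.8388  0.3378 -0.587 ] 0.0012608711677195529 0.0011581393416300709
-0.3 [0.612, -0.068, 0.014] [ 0.7017  0.2443 -0.8643  2.3089  1.8083  0.4587 -0.4646] 0.0008192323436128491 0.0008185576361157065
-0.3 [0.612, -0.068, 0.014] [-0.2358  0.1433  0.113   2.35    1.871   0.2966 -0.6443] 0.0017834550850277468 0.0015664033219192932
-0.3 [0.612, -0.068, 0.014] [-0.2211  0.1435  0.0976  2.3493  1.8693  0.2985 -0.6417] 0.0008003475870125095 0.0006936303404769444
```

```bash
cat >> kin.py <<'E'
def pose(tcp,yaw,lean): # lean>0 deg: tool more vertical than place pose
    R,_=place(MAT,yaw); Y=np.array([-np.sin(yaw),np.cos(yaw),0])
    return Ro.from_rotvec(np.radians(lean)*Y).as_matrix()@R, np.array(tcp)
def track(q,wps,n=8):
    R,p=FK(q)
    for (R1,p1) in wps:
        R0,p0=FK(q); w=Ro.from_matrix(R0.T@R1).as_rotvec()
        for k in range(1,n+1):
            q,ep,er=ik(R0@Ro.from_rotvec(w*k/n).as_matrix(),p0+(p1-p0)*k/n,q,m=.01)
        print(q,"err",round(ep,2),round(er,2))
    return q
E
python3 - <<'E'
from kin import *
q0=np.array(bot.state()['q'])
for yaw in(-.3,-.5,-.7):
    pl=place(MAT,yaw)[1]; print("yaw",yaw,pl)
    X=np.array([np.cos(yaw),np.sin(yaw),0])
    w=[pose([.53,-.05,.2],YAW,15),pose([.53,-.03,.2],YAW,30),pose([.53,-.02,.2],yaw,30),pose([.55,-.04,.16],yaw,15),pose(pl-.04*X+[0,0,.02],yaw,0),pose(pl+[0,0,.012],yaw,0),pose(pl,yaw,0)]
    track(q0,w)
E
```

```text
yaw -0.3 [ 0.6109 -0.0676  0.086 ]
[ 0.1462 -0.1817 -0.1091  2.2236 -0.0854  0.574   1.669 ] err 0.0 0.0
[ 0.1282 -0.039  -0.1522  2.0213 -0.0066  0.8939  1.5546] err 0.0 0.0
[ 0.0991 -0.0307 -0.2083  2.0132  0.1222  0.9178  1.0865] err 0.0 0.0
[ 0.1143 -0.0701 -0.2472  2.2186  0.3883  0.5399  0.8337] err 0.0 0.0
[ 0.3999  0.0586 -0.5764  2.39    1.6662  0.355  -0.4393] err 0.0 0.0
[ 0.4089  0.1565 -0.5535  2.3147  1.7394  0.3707 -0.4531] err 0.0 0.0
[ 0.4111  0.1868 -0.5587  2.3202  1.8182  0.3902 -0.5274] err 0.0 0.0
yaw -0.5 [ 0.611  -0.0674  0.086 ]
[ 0.1462 -0.1817 -0.1091  2.2236 -0.0854  0.574   1.669 ] err 0.0 0.0
[ 0.1282 -0.039  -0.1522  2.0213 -0.0066  0.8939  1.5546] err 0.0 0.0
[ 0.0839 -0.014  -0.2296  1.9971  0.1894  0.9527  0.8188] err 0.0 0.0
[ 0.069  -0.035  -0.2794  2.186   0.5536  0.6506  0.4585] err 0.0 0.0
[-0.0015  0.0977 -0.3122  2.3417  1.4296  0.5707 -0.4637] err 0.0 0.0
[ 0.0283  0.1716 -0.2746  2.2789  1.4988  0.5376 -0.47  ] err 0.0 0.0
[ 0.0251  0.1974 -0.2726  2.2845  1.5544  0.5413 -0.5299] err 0.0 0.0
yaw -0.7 [ 0.6111 -0.0672  0.086 ]
[ 0.1462 -0.1817 -0.1091  2.2236 -0.0854  0.574   1.669 ] err 0.0 0.0
[ 0.1282 -0.039  -0.1522  2.0213 -0.0066  0.8939  1.5546] err 0.0 0.0
[ 0.0656  0.0098 -0.2433  1.9737  0.2436  0.9994  0.5655] err 0.0 0.0
[ 0.0155  0.0149 -0.2889  2.1379  0.6375  0.7799  0.172 ] err 0.0 0.0
[-0.1063  0.1758 -0.3013  2.2506  1.2752  0.7735 -0.5292] err 0.0 0.0
[-0.0675  0.2298 -0.26    2.2046  1.3314  0.7251 -0.5154] err 0.0 0.0
[-0.0721  0.2535 -0.256   2.2099  1.3675  0.7221 -0.5586] err 0.0 0.0
```

```bash
python3 - <<'E'
from kin import *
delta(*pose([.53,-.05,.2],YAW,20))
E
```

```text
dpos mm [ 20.7   5.5 -84.1] ang deg 18.5
FS [ 0.0827  0.0222 -0.3366] [ 0.0512 -0.0016  0.0003]
```

>>> {"method": "move_arm", "body": {
  "moves": [
    [[0.016,0,-0.06,0.01,0,0,0.85],[0.032,0.01,-0.13,0.02,0,0,0.85],[0.05,0.015,-0.2,0.03,0,0,0.85],[0.066,0.02,-0.27,0.041,-0.001,0,0.85],[0.083,0.022,-0.337,0.051,-0.0016,0,0.85]]
  ]
}}

```text
t: 6.85
position: [0.5337, -0.0482, 0.1926]
eef_rot: [2.614, -0.029, 1.604]
ft_force: [1.1, 3.6, -3.5]
finger_gap: 0.689
```

```bash
python3 - <<'E'
from kin import *
print(bot.state()['q'],bot.state()['finger_gap'],tool()[1])
delta(*pose([.53,-.03,.2],-.5,30))
E
```

```text
[ 0.0541 -0.1659 -0.0038  2.2279 -0.1276  0.5592  1.7363] 0.6891382600605508 [ 0.5337 -0.0482  0.1926]
dpos mm [18.5  0.7 -7.5] ang deg 34.3
FS [ 0.0741  0.003  -0.0299] [ 0.0393 -0.0371  0.0786]
```

>>> {"method": "move_arm", "body": {
  "moves": [
    [[0.015,0,-0.006,0.008,-0.007,0.016,0.85],[0.03,0,-0.012,0.016,-0.015,0.031,0.85],[0.045,0,-0.018,0.024,-0.022,0.047,0.85],[0.06,0.003,-0.024,0.032,-0.03,0.063,0.85],[0.074,0.003,-0.03,0.039,-0.037,0.0786,0.85]]
  ]
}}

```text
t: 7.27
position: [0.5306, -0.0319, 0.2025]
eef_rot: [2.854, -0.004, 1.091]
ft_force: [0.5, -0.1, -2.5]
finger_gap: 0.685
```

```bash
python3 - <<'E'
from kin import *
print(bot.state()['q'],bot.state()['finger_gap'],tool()[1])
delta(*pose([.56,-.045,.15],-.5,12))
E
```

```text
[ 0.1041 -0.0311 -0.2258  2.013   0.1894  0.9262  0.8715] 0.6853764107253699 [ 0.5306 -0.0319  0.2025]
dpos mm [ 1.7 16.  59.5] ang deg 16.8
FS [0.0069 0.0638 0.2379] [-0.0464 -0.0015  0.0045]
```

>>> {"method": "move_arm", "body": {
  "moves": [
    [[0,0.012,0.05,-0.009,0,0.001,0.85],[0.002,0.025,0.1,-0.018,0,0.002,0.85],[0.004,0.038,0.14,-0.028,-0.001,0.003,0.85],[0.006,0.05,0.19,-0.037,-0.001,0.004,0.85],[0.007,0.064,0.238,-0.046,-0.0015,0.0045,0.85]]
  ]
}}

```text
t: 7.68
position: [0.5615, -0.0457, 0.1519]
eef_rot: [2.556, -0.007, 1.063]
ft_force: [1.4, -2.5, -2.3]
finger_gap: 0.685
```

```bash
python3 - <<'E'
from kin import *
print(bot.state()['q'],bot.state()['finger_gap'],tool()[1])
pl=place(MAT,-.5)[1]; X=np.array([np.cos(.5),-np.sin(.5),0])
delta(*pose(pl-.03*X+[0,0,.02],-.5,0))
E
```

```text
[ 0.0759 -0.0133 -0.2973  2.211   0.6956  0.5977  0.3224] 0.6845716550001509 [ 0.5615 -0.0457  0.1519]
dpos mm [ 4.6 -5.5 51.4] ang deg 11.6
FS [ 0.0184 -0.022   0.2057] [-0.0324  0.0004  0.0003]
```

>>> {"method": "move_arm", "body": {
  "moves": [
    [[0.004,-0.004,0.04,-0.007,0,0,0.85],[0.008,-0.008,0.08,-0.014,0,0,0.85],[0.012,-0.013,0.12,-0.021,0,0,0.85],[0.016,-0.018,0.165,-0.027,0,0,0.85],[0.018,-0.022,0.206,-0.0324,0,0,0.85]]
  ]
}}

```text
t: 8.1
position: [0.5868, -0.0525, 0.1081]
eef_rot: [2.344, -0.008, 1.067]
ft_force: [-1.1, -0.9, -1.7]
finger_gap: 0.687
```

```bash
python3 - <<'E'
from kin import *
print(bot.state()['q'],bot.state()['finger_gap'],tool()[1],bot.state()['ft_force'])
pl=place(MAT,-.5)[1]; X=np.array([np.cos(.5),-np.sin(.5),0])
delta(*pose(pl+[0,0,.012],-.5,0))
for n in("scene","top","wrist"): cv2.imwrite(f"pics/{n}7.png",imaging.get_image(n)[:,:,::-1])
s=cv2.imread("pics/scene7.png")[160:360,170:380];t=cv2.imread("pics/top7.png")[130:330,240:440]
cv2.imwrite("pics/c7.png",np.hstack([cv2.resize(s,None,fx=1.9,fy=1.9),cv2.resize(t,(380,380))]))
E
```

```text
[ 0.0153  0.1137 -0.3141  2.3247  1.4556  0.5673 -0.4675] 0.6868059020770677 [ 0.5868 -0.0525  0.1081] [-1.0874 -0.9241 -1.6962]
dpos mm [-1.4 12.7 27.3] ang deg 0.6
FS [-0.0056  0.0506  0.1092] [ 0.0014 -0.0003  0.0006]
```

View pics/c7.png

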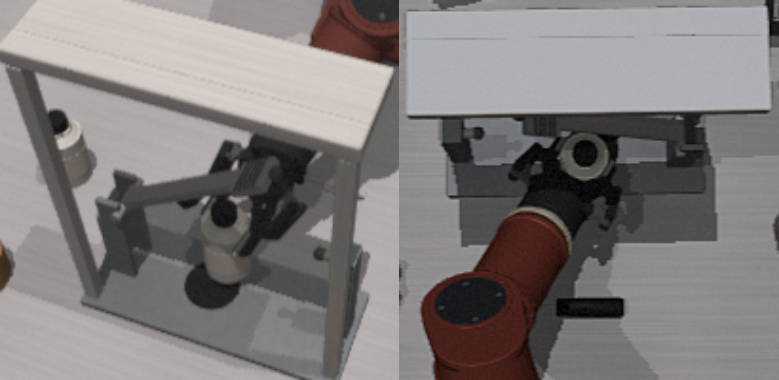

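View pics/wrist7.png

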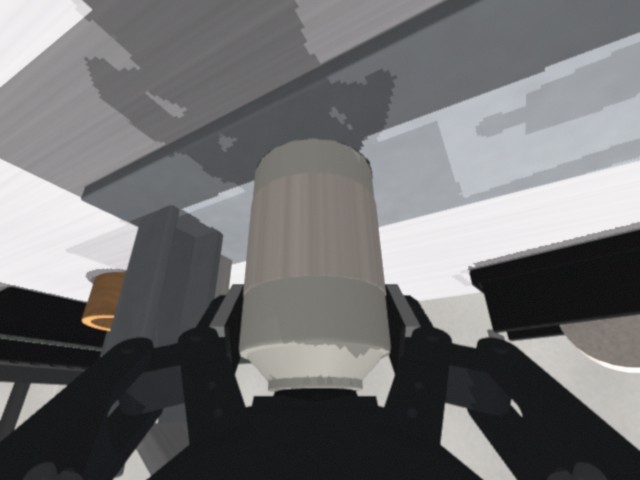

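```bash
python3 - <<'E'
from kin import *
R,p=tool()
bl=RG.T@(B0-PG); al=RG.T@an
base=p+R@bl; ax=R@al; cap=base+.12*ax
print("pred base",base,"axis",ax,"cap",cap)
for n in("top","scene"): print(n,proj(n,[base,cap]))
for n,c,rg in(("top",(338,207),30),("scene",None,0)):
    pass
t=cv2.imread("pics/top7.png");s=cv2.imread("pics/scene7.png")
for n,I in(("top",t),("scene",s)):
    for P in proj(n,[base,cap]): cv2.drawMarker(I,tuple(int(round(v)) for v in P),(0,0,255),0,5,1)
a=cv2.resize(t[190:240,310:370],None,fx=6,fy=6,interpolation=0);b=cv2.resize(s[245:335,260:330],None,fx=6,fy=6,interpolation=0)
o=np.zeros((540,800,3),np.uint8);o[:300,:360]=a;o[:540,370:790]=b;cv2.imwrite("pics/c8.png",o)
E
```

```text
pred base [ 0.5861 -0.0538  0.0343] axis [0.0008 0.005  1.    ] cap [ 0.5862 -0.0532  0.1543]
top [[336.3076 216.4996]
 [337.9158 209.4277]]
scene [[290.4181 298.1965]
 [287.7619 269.1491]]
```

View pics/c8.png

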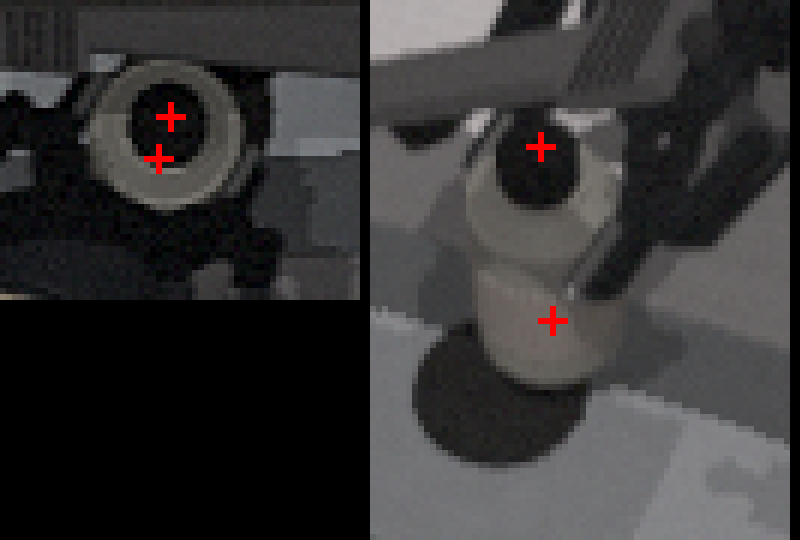

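>>> {"method": "move_arm", "body": {
  "moves": [
    [[-0.001,0.01,0.025,0,0,0,0.85],[-0.002,0.02,0.05,0,0,0,0.85],[-0.004,0.035,0.08,0.001,0,0,0.85],[-0.005,0.05,0.109,0.001,0,0,0.85],[-0.005,0.05,0.109,0.001,0,0,0.85]]
  ]
}}

```text
t: 8.67
position: [0.6106, -0.0692, 0.0965]
eef_rot: [2.357, -0.005, 1.064]
ft_force: [0.0, -0.8, -2.2]
finger_gap: 0.686
```

```bash
python3 - <<'E'
from kin import *
print(bot.state()['q'],bot.state()['finger_gap'],tool()[1],bot.state()['ft_force'])
R,p=tool(); print("base",p+R@(RG.T@(B0-PG)),R@(RG.T@an))
pl=place(MAT,-.5)[1]
delta(*pose(pl+[0,0,.001],-.5,0));delta(*pose(pl+[0,0,-.002],-.5,0))
s=imaging.get_image("scene")[:,:,::-1];cv2.imwrite("pics/c9.png",cv2.resize(s[240:340,240:350],None,fx=5,fy=5,interpolation=0))
E
```

```text
[ 0.0407  0.1752 -0.2839  2.2774  1.4965  0.5382 -0.4617] 0.6860186132523836 [ 0.6106 -0.0692  0.0965] [ 0.0293 -0.8156 -2.203 ]
base [ 0.6113 -0.0699  0.0244] [0.0054 0.002  1.    ]
dpos mm [ 1.7 -7.1  6.3] ang deg 0.3
FS [ 0.0068 -0.0282  0.0251] [-0.0006  0.0005  0.0005]
dpos mm [ 1.7 -9.2  8.4] ang deg 0.3
FS [ 0.0067 -0.0367  0.0336] [-0.0006  0.0005  0.0005]
```

View pics/c9.png

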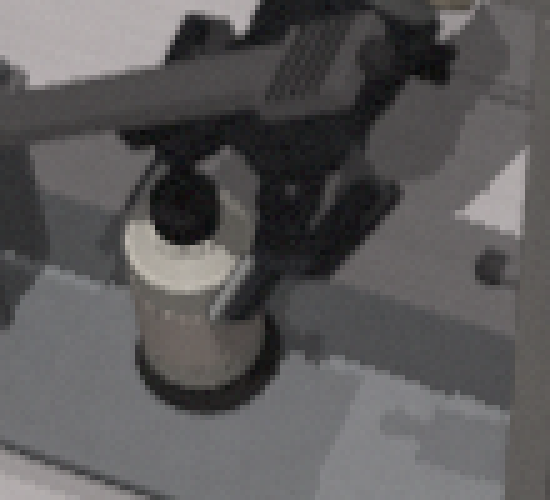

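>>> {"method": "move_arm", "body": {
  "moves": [
    [[0.004,-0.01,0.009,0,0,0,0.85],[0.007,-0.019,0.017,-0.0006,0.0005,0.0005,0.85],[0.007,-0.026,0.023,-0.0006,0.0005,0.0005,0.85],[0.007,-0.03,0.027,-0.0006,0.0005,0.0005,0.85],[0.007,-0.03,0.027,-0.0006,0.0005,0.0005,0.85]]
  ]
}}

```text
t: 9.13
position: [0.6108, -0.0667, 0.087]
eef_rot: [2.352, -0.009, 1.064]
ft_force: [1.3, -0.7, 2.3]
finger_gap: 0.682
```

```bash
python3 - <<'E'
from kin import *
print(bot.state()['finger_gap'],tool()[1],bot.state()['ft_force'])
R,p=tool(); print("base",p+R@(RG.T@(B0-PG)),R@(RG.T@an))
pl=place(MAT,-.5)[1]
delta(*pose(pl+[0,0,.0],-.5,0));print((R.T@[0,0,-.002])/.25)
E
```

```text
0.6818655629996797 [ 0.6108 -0.0667  0.087 ] [ 1.3443 -0.6877  2.2517]
base [ 0.6119 -0.0674  0.0149] [-0.001   0.0009  1.    ]
dpos mm [-0.5 -0.3  1. ] ang deg 0.1
FS [-0.0019 -0.0013  0.004 ] [ 0.0002 -0.0001  0.0001]
[-0.0001 -0.0057  0.0056]
```

>>> {"method": "move_arm", "body": {
  "moves": [
    [[0,-0.003,0.003,0,0,0,0.85],[0,-0.003,0.003,0,0,0,0.25],[0,-0.003,0.003,0,0,0,0.15],[0,-0.003,0.003,0,0,0,0],[0,-0.003,0.003,0,0,0,0]]
  ]
}}

```text
t: 9.55
position: [0.6108, -0.0666, 0.0859]
eef_rot: [2.352, -0.009, 1.064]
ft_force: [-0.4, 0.5, -0.5]
finger_gap: 0.997
```

```bash
python3 - <<'E'
from kin import *
print(bot.state()['finger_gap'],tool()[1],bot.state()['ft_force'])
a=imaging.get_image("scene")[:,:,::-1];w=imaging.get_image("wrist")[:,:,::-1]
cv2.imwrite("pics/c10.png",np.hstack([cv2.resize(a[240:340,240:350],(440,400),interpolation=0),cv2.resize(w,(360,270)) if 0 else cv2.copyMakeBorder(cv2.resize(w,(360,270)),0,130,0,0,0)]))
E
```

```text
0.9971349378446894 [ 0.6108 -0.0666  0.0859] [-0.3964  0.5037 -0.5373]
```

View pics/c10.png

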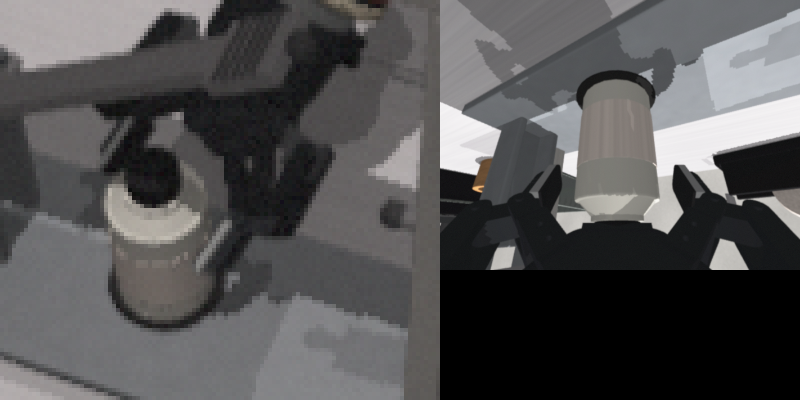

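>>> {"method": "move_arm", "body": {
  "moves": [
    [[0,0,-0.08,0,0,0,0],[0,0,-0.2,0,0,0,0],[0,0,-0.32,0,0,0,0],[0,0,-0.44,0,0,0,0],[0,0,-0.56,0,0,0,0]]
  ]
}}

```text
t: 10.07
position: [0.5222, -0.0187, 0.1849]
eef_rot: [2.353, -0.009, 1.065]
ft_force: [0.9, -1.2, 0.0]
finger_gap: 1.0
```

```bash
python3 - <<'E'
from kin import *
print(bot.state()['q'],tool()[1],bot.state()['ft_force'])
for n in("scene","top","wrist"): cv2.imwrite(f"pics/{n}11.png",imaging.get_image(n)[:,:,::-1])
a=cv2.imread("pics/scene11.png");w=cv2.imread("pics/wrist11.png")
cv2.imwrite("pics/c11.png",np.hstack([cv2.resize(a[200:360,190:360],(425,400)),cv2.copyMakeBorder(cv2.resize(w,(370,277)),0,123,0,0,0)]))
E
```

```text
[-0.0209 -0.1633 -0.39    2.3664  1.0042  0.6531 -0.105 ] [ 0.5222 -0.0187  0.1849] [ 0.8872 -1.2431  0.0156]
```

View pics/c11.png

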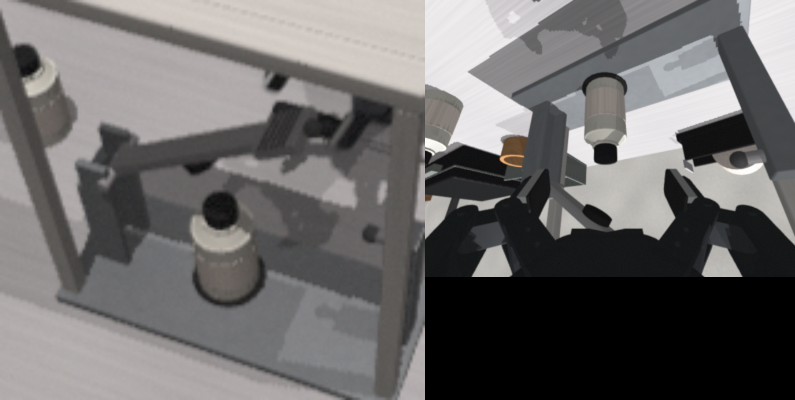

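```bash
cat >> kin.py <<'E'
OS=np.array([MAT[0],MAT[1],0]); RS=Ro.from_rotvec([0,0,YAW]).as_matrix()
def tab(th): # th joint angle; top-mid of tab in stand frame (m)
    b=.6-th; return np.array([0,-.1+.202*np.cos(b)-.006*np.sin(b),.151+.202*np.sin(b)+.006*np.cos(b)])
def W(v): return OS+RS@v
def press(th,yaw,tilt,clear=0.,x=-.004,dy=0):
    R=Rp(YAW+yaw,tilt); low=R@np.array([0,-.011,.019])
    c=W(tab(th)+[x,dy,clear]); return R,c-low
E
python3 - <<'E'
from kin import *
q0=np.array(bot.state()['q'])
for yaw in(-.4,-.2,0,.2,.4):
  for tilt in (38,42,46):
    print("==",yaw,tilt)
    R,p=press(0,yaw,tilt,.008); back=R[:,2]*[1,1,0];back/=np.linalg.norm(back)
    ws=[(R,p-back*.1),(R,p)]+[press(t,yaw,tilt) for t in(0,.3,.6)]
    track(q0,ws,4)
E
```

```text
== -0.4 38
[-0.1744 -0.3108 -0.2418  2.159   0.5182  0.8668  0.5092] err 0.0 0.0
[-0.1271 -0.1282 -0.1491  2.0202  0.5425  0.7756  0.6066] err 0.0 0.0
[-0.1258 -0.1222 -0.1511  2.0317  0.5532  0.7611  0.5922] err 0.0 0.0
[-0.1457 -0.0592 -0.2006  2.0904  0.6705  0.701   0.4062] err 0.0 0.0
[-0.1614  0.0205 -0.2179  2.1503  0.8227  0.6247  0.2099] err 0.0 0.0
== -0.4 42
[-0.1657 -0.3359 -0.2833  2.2062  0.6027  0.8273  0.4121] err 0.0 0.0
[-0.112  -0.1516 -0.1889  2.0727  0.6482  0.7252  0.4946] err 0.0 0.0
[-0.1101 -0.1448 -0.1919  2.0839  0.6623  0.7118  0.4763] err 0.0 0.0
[-0.1264 -0.0745 -0.249   2.139   0.8043  0.6679  0.2627] err 0.0 0.0
[-0.1422  0.0136 -0.2697  2.1956  0.9882  0.6128  0.0321] err 0.0 0.0
== -0.4 46
[-0.1521 -0.357  -0.3302  2.2525  0.6948  0.7932  0.3046] err 0.0 0.0
[-0.0888 -0.1705 -0.2364  2.1235  0.7684  0.682   0.3659] err 0.0 0.0
[-0.086  -0.1628 -0.2405  2.1344  0.7867  0.6702  0.3431] err 0.0 0.0
[-0.1008 -0.084  -0.3041  2.1856  0.9525  0.6479  0.1029] err 0.0 0.0
[-0.1186  0.0139 -0.3267  2.2385  1.1606  0.6203 -0.1541] err 0.0 0.0
== -0.2 38
[-0.05
[... 3620 characters left out ...]
.322   0.0677  2.2013 -0.637   0.7719  2.6305] err 0.0 0.0
[ 0.1669 -0.1436 -0.0251  2.0664 -0.6201  0.6628  2.5163] err 0.0 0.0
[ 0.1641 -0.1371 -0.0227  2.0778 -0.6328  0.6479  2.5328] err 0.0 0.0
[ 0.1238 -0.0956 -0.0509  2.1587 -0.705   0.5139  2.5828] err 0.0 0.0
[-0.8818 -0.1039  0.9101  2.2636 -0.7087  0.3527  2.64  ] err 0.0 0.0
== 0.4 46
[-0.0008 -0.37    0.2694  2.2519 -0.6218  0.697   2.64  ] err 0.59 0.37
[-0.0747 -0.1817  0.2156  2.1287 -0.6841  0.5899  2.5998] err 0.0 0.0
[-0.0804 -0.1745  0.2223  2.1399 -0.7033  0.5765  2.623 ] err 0.0 0.0
[-0.4604 -0.1651  0.518   2.2333 -0.718   0.4185  2.64  ] err 0.0 0.0
[-1.1533 -0.2322  1.1659  2.3167 -0.635   0.2374  2.64  ] err 0.0 0.0
```

```bash
cat >> kin.py <<'E'
YW,TL,DY=-.25,42,-.004
def PR(th,clear=0.,back=0.):
    R,p=press(th,YW,TL,clear,dy=DY); b=R[:,2]*[1,1,0]; return R,p-back*b/np.linalg.norm(b)
E
python3 - <<'E'
from kin import *
print("tab",W(tab(0)),W(tab(.6)))
for n in("top","scene"): print(n,proj(n,[W(tab(0)),W(np.array([0,-.1,.151]))]))
I=cv2.imread("pics/scene11.png");T=cv2.imread("pics/top11.png")
for n,J in(("top",T),("scene",I)):
    for P in proj(n,[W(tab(0)),W(tab(0)+[.022,0,0]),W(tab(0)+[-.022,0,0])]): cv2.circle(J,tuple(int(round(v)) for v in P),1,(0,0,255),-1)
cv2.imwrite("pics/c12.png",np.hstack([cv2.resize(I[220:290,260:350],(396,308),interpolation=0),cv2.resize(T[150:220,290:380],(396,308),interpolation=0)]))
R,p=PR(0,.01,.07);print(p);delta(R,p)
q=track(np.array(bot.state()['q']),[(R,p),PR(0,.01),PR(0),PR(.3),PR(.6)],4)
E
```

```text
tab [ 0.6109 -0.0047  0.27  ] [0.6103 0.034  0.157 ]
top [[316.7429 189.68  ]
 [387.5643 197.6198]]
scene [[301.6843 250.9101]
 [236.6996 264.5866]]
[0.5345 0.0085 0.3015]
dpos mm [ 29.9  79.  -82.8] ang deg 16.0
FS [ 0.1196  0.316  -0.3311] [ 0.0098  0.0286 -0.0326]
[-0.2145 -0.348  -0.0956  2.2171  0.524   0.6891  0.7134] err 0.0 0.0
[-0.198  -0.1976 -0.0333  2.1076  0.5291  0.6226  0.7673] err 0.0 0.0
[-0.1936 -0.189  -0.0375  2.1219  0.5449  0.6028  0.7475] err 0.0 0.0
[-0.1864 -0.1219 -0.1122  2.1825  0.7032  0.533   0.52  ] err 0.0 0.0
[-0.182  -0.034  -0.1486  2.2423  0.9339  0.4555  0.2468] err 0.0 0.0
```

View pics/c12.png

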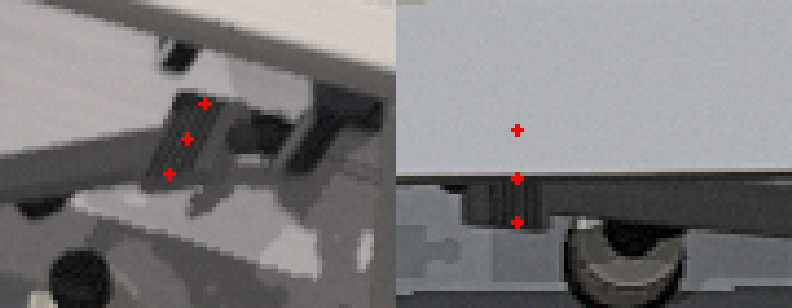

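>>> {"method": "move_arm", "body": {
  "moves": [
    [[0.02,0.06,-0.07,0.002,0.006,-0.007,0.3],[0.05,0.12,-0.13,0.004,0.012,-0.014,0.6],[0.07,0.19,-0.2,0.006,0.018,-0.02,1],[0.1,0.26,-0.27,0.008,0.024,-0.027,1],[0.12,0.316,-0.331,0.01,0.0286,-0.0326,1]]
  ],
  "squeeze": 40
}}

```text
t: 10.63
position: [0.5352, 0.0077, 0.3023]
eef_rot: [2.41, 0.001, 1.34]
ft_force: [0.5, 0.5, 0.1]
finger_gap: 0.299
```

```bash
python3 - <<'E'
from kin import *
print(bot.state()['q'],tool()[1],bot.state()['ft_force'],bot.state()['finger_gap'])
delta(*PR(0,.01,.07));delta(*PR(0,.01,0))
for n in("scene","top","wrist"): cv2.imwrite(f"pics/{n}13.png",imaging.get_image(n)[:,:,::-1])
a=cv2.imread("pics/scene13.png");w=cv2.imread("pics/wrist13.png")
cv2.imwrite("pics/c13.png",np.hstack([cv2.resize(a[200:360,190:360],(425,400)),cv2.copyMakeBorder(cv2.resize(w,(370,277)),0,123,0,0,0)]))
E
```

```text
[-0.1669 -0.3451 -0.1295  2.2123  0.4954  0.681   0.7426] [0.5352 0.0077 0.3023] [0.5365 0.4776 0.1001] 0.29854676630405447
dpos mm [ 0.6 -1.2  0. ] ang deg 0.2
FS [ 0.0024 -0.0046  0.    ] [-0.0003 -0.0001  0.0003]
dpos mm [ 0.5 50.9 46.8] ang deg 0.2
FS [0.0019 0.2038 0.187 ] [-0.0003 -0.0001  0.0003]
```

View pics/c13.png

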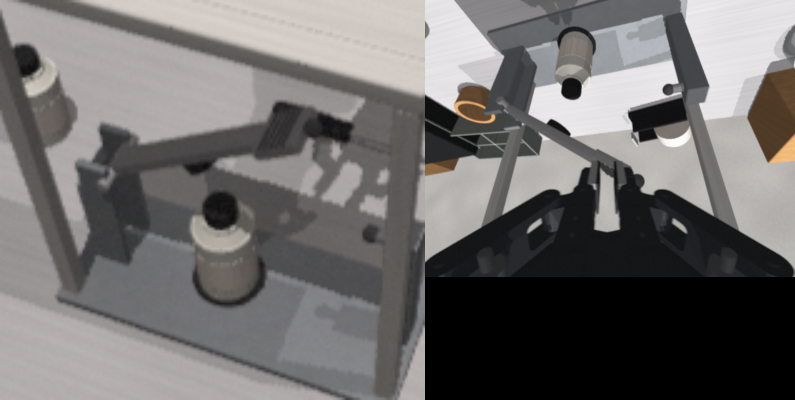

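>>> {"method": "move_arm", "body": {
  "moves": [
    [[0,0,0,0,0,0,1],[0,0.04,0.037,0,0,0,1],[0,0.09,0.083,0,0,0,1],[0,0.15,0.137,0,0,0,1],[0.002,0.204,0.187,0,0,0,1]]
  ]
}}

```text
t: 11.2
position: [0.6035, -0.0087, 0.2994]
eef_rot: [2.411, 0.001, 1.335]
ft_force: [-0.5, 0.1, 0.1]
finger_gap: -0.002
```

```bash
python3 - <<'E'
from kin import *
print(bot.state()['q'],tool()[1],bot.state()['ft_force'],bot.state()['finger_gap'])
for t in (0,.05,.1,.15,.2,.25): delta(*PR(t))
for n in("scene","top","wrist"): cv2.imwrite(f"pics/{n}14.png",imaging.get_image(n)[:,:,::-1])
a=cv2.imread("pics/scene14.png");w=cv2.imread("pics/wrist14.png")
cv2.imwrite("pics/c14.png",np.hstack([cv2.resize(a[200:360,190:360],(425,400)),cv2.copyMakeBorder(cv2.resize(w,(370,277)),0,123,0,0,0)]))
E
```

```text
[-0.1463 -0.19   -0.0778  2.105   0.5161  0.6162  0.776 ] [ 0.6035 -0.0087  0.2994] [-0.4507  0.0789  0.0654] -0.0017371085811278097
dpos mm [ 0.7 -6.1  5.2] ang deg 0.2
FS [ 0.003  -0.0245  0.0207] [-0.0003  0.0004 -0.0002]
dpos mm [  6.3 -12.7  10.4] ang deg 0.2
FS [ 0.0252 -0.051   0.0416] [-0.0003  0.0004 -0.0002]
dpos mm [ 11.5 -19.5  15.9] ang deg 0.2
FS [ 0.0459 -0.0779  0.0637] [-0.0003  0.0004 -0.0002]
dpos mm [ 16.2 -26.3  21.7] ang deg 0.2
FS [ 0.0649 -0.1051  0.0867] [-0.0003  0.0004 -0.0002]
dpos mm [ 20.5 -33.2  27.7] ang deg 0.2
FS [ 0.0821 -0.1326  0.1108] [-0.0003  0.0004 -0.0002]
dpos mm [ 24.4 -40.1  33.9] ang deg 0.2
FS [ 0.0975 -0.1604  0.1358] [-0.0003  0.0004 -0.0002]
```

View pics/c14.png

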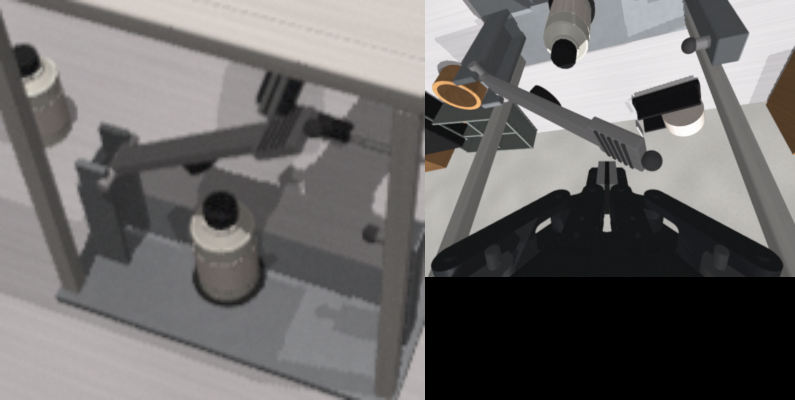

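>>> {"method": "move_arm", "body": {
  "moves": [
    [[0.003,-0.024,0.02,0,0,0,1],[0.025,-0.051,0.042,0,0,0,1],[0.046,-0.078,0.064,0,0,0,1],[0.065,-0.105,0.087,0,0,0,1],[0.082,-0.133,0.111,0,0,0,1]]
  ]
}}

```text
t: 11.77
position: [0.6008, 0.0127, 0.2546]
eef_rot: [2.413, 0.002, 1.334]
ft_force: [2.6, -0.9, 0.3]
finger_gap: -0.001
```

```bash
python3 - <<'E'
from kin import *
print(bot.state()['q'],tool()[1],bot.state()['ft_force'],bot.state()['finger_gap'])
for t in (.2,.25,.3,.35,.4,.45,.48): delta(*PR(t))
for n in("scene",): cv2.imwrite(f"pics/{n}15.png",imaging.get_image(n)[:,:,::-1])
a=cv2.imread("pics/scene15.png")
cv2.imwrite("pics/c15.png",cv2.resize(a[200:360,190:360],(425,400)))
E
```

```text
[-0.136  -0.143  -0.1422  2.1613  0.6336  0.5575  0.6033] [0.6008 0.0127 0.2546] [ 2.6314 -0.8956  0.3037] -0.0006769135289078564
dpos mm [ 0.3  2.5 -0.6] ang deg 0.3
FS [ 0.0012  0.01   -0.0025] [-0.0007  0.0006 -0.0002]
dpos mm [ 4.2 -4.4  5.6] ang deg 0.3
FS [ 0.0166 -0.0177  0.0226] [-0.0007  0.0006 -0.0002]
dpos mm [  7.6 -11.4  12.1] ang deg 0.3
FS [ 0.0303 -0.0456  0.0485] [-0.0007  0.0006 -0.0002]
dpos mm [ 10.5 -18.4  18.8] ang deg 0.3
FS [ 0.0421 -0.0735  0.0752] [-0.0007  0.0006 -0.0002]
dpos mm [ 13.  -25.4  25.7] ang deg 0.3
FS [ 0.0521 -0.1015  0.1026] [-0.0007  0.0006 -0.0002]
dpos mm [ 15.  -32.3  32.7] ang deg 0.3
FS [ 0.0601 -0.1293  0.1308] [-0.0007  0.0006 -0.0002]
dpos mm [ 16.  -36.5  37. ] ang deg 0.3
FS [ 0.064 -0.146  0.148] [-0.0007  0.0006 -0.0002]
```

View pics/c15.png

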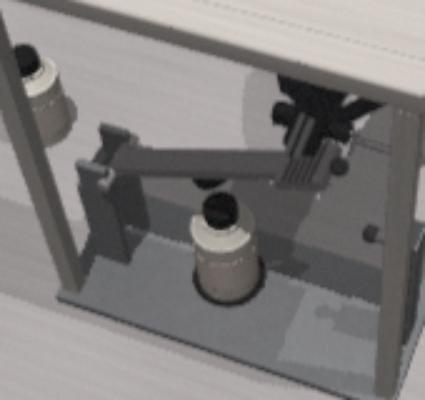

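>>> {"method": "move_arm", "body": {
  "moves": [
    [[0.017,-0.018,0.023,0,0,0,1],[0.03,-0.046,0.048,0,0,0,1],[0.042,-0.073,0.075,0,0,0,1],[0.052,-0.101,0.103,0,0,0,1],[0.06,-0.129,0.131,0,0,0,1]]
  ]
}}

```text
t: 12.23
position: [0.6005, 0.0284, 0.2056]
eef_rot: [2.415, 0.003, 1.335]
ft_force: [0.9, -1.6, 1.7]
finger_gap: 0.002
```

```bash
python3 - <<'E'
from kin import *
print(bot.state()['q'],tool()[1],bot.state()['ft_force'],bot.state()['finger_gap'])
for t in (.45,.48,.51,.53,.55,.57,.58,.59,.6): delta(*PR(t))
for n in("scene",): cv2.imwrite(f"pics/{n}16.png",imaging.get_image(n)[:,:,::-1])
a=cv2.imread("pics/scene16.png")
cv2.imwrite("pics/c16.png",cv2.resize(a[200:360,190:360],(425,400)))
E
```

```text
[-0.1277 -0.0737 -0.1935  2.2103  0.7998  0.4974  0.3926] [0.6005 0.0284 0.2056] [ 0.8712 -1.607   1.7434] 0.002274755983918146
dpos mm [-0.3  3.2 -1.2] ang deg 0.5
FS [-0.0011  0.0128 -0.0049] [-0.0011  0.0007 -0.    ]
dpos mm [ 0.7 -1.   3.1] ang deg 0.5
FS [ 0.0028 -0.0039  0.0123] [-0.0011  0.0007 -0.    ]
dpos mm [ 1.5 -5.1  7.4] ang deg 0.5
FS [ 0.006  -0.0204  0.0298] [-0.0011  0.0007 -0.    ]
dpos mm [ 1.9 -7.9 10.4] ang deg 0.5
FS [ 0.0078 -0.0314  0.0415] [-0.0011  0.0007 -0.    ]
dpos mm [  2.3 -10.6  13.3] ang deg 0.5
FS [ 0.0092 -0.0424  0.0533] [-0.0011  0.0007 -0.    ]
dpos mm [  2.6 -13.3  16.3] ang deg 0.5
FS [ 0.0104 -0.0533  0.0651] [-0.0011  0.0007 -0.    ]
dpos mm [  2.7 -14.7  17.8] ang deg 0.5
FS [ 0.0108 -0.0587  0.0711] [-0.0011  0.0007 -0.    ]
dpos mm [  2.8 -16.   19.3] ang deg 0.5
FS [ 0.0112 -0.0642  0.0771] [-0.0011  0.0007 -0.    ]
dpos mm [  2.9 -17.4  20.8] ang deg 0.5
FS [ 0.0115 -0.0696  0.0831] [-0.0011  0.0007 -0.    ]
```

View pics/c16.png

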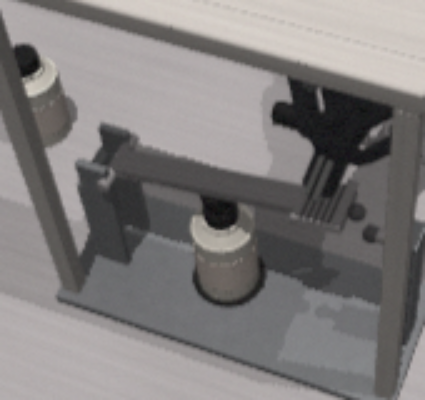

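>>> {"method": "move_arm", "body": {
  "moves": [
    [[0.002,-0.002,0.01,0,0,0,1],[0.005,-0.015,0.024,0,0,0,1],[0.007,-0.026,0.035,0,0,0,1],[0.008,-0.034,0.044,0,0,0,1],[0.009,-0.042,0.053,0,0,0,1]]
  ]
}}

```text
t: 12.7
position: [0.6024, 0.0306, 0.1895]
eef_rot: [2.413, 0.003, 1.335]
ft_force: [-7.2, -0.9, 13.1]
finger_gap: 0.001
```

```bash
python3 - <<'E'
from kin import *
print(tool()[1],bot.state()['ft_force'],bot.state()['finger_gap'])
for t in (.55,.57,.58,.59,.6): delta(*PR(t))
E
```

```text
[0.6024 0.0306 0.1895] [-7.1974 -0.8691 13.1163] 0.0007043012442095653
dpos mm [-0.3 -1.   0.4] ang deg 0.3
FS [-0.0012 -0.0038  0.0016] [-0.0007  0.0007 -0.    ]
dpos mm [-0.  -3.7  3.4] ang deg 0.3
FS [-0.     -0.0148  0.0134] [-0.0007  0.0007 -0.    ]
dpos mm [ 0.1 -5.1  4.8] ang deg 0.3
FS [ 0.0004 -0.0202  0.0194] [-0.0007  0.0007 -0.    ]
dpos mm [ 0.2 -6.4  6.3] ang deg 0.3
FS [ 0.0008 -0.0257  0.0253] [-0.0007  0.0007 -0.    ]
dpos mm [ 0.3 -7.8  7.8] ang deg 0.3
FS [ 0.0011 -0.0311  0.0313] [-0.0007  0.0007 -0.    ]
```

>>> {"method": "move_arm", "body": {
  "moves": [
    [[0,-0.006,0.004,0,0,0,1],[0,-0.01,0.008,0,0,0,1],[0,-0.014,0.012,0,0,0,1],[0,-0.017,0.016,0,0,0,1],[0,-0.017,0.016,0,0,0,1]]
  ]
}}

```text
t: 13.12
position: [0.6025, 0.031, 0.1846]
eef_rot: [2.411, 0.002, 1.335]
ft_force: [0.1, 1.0, 0.8]
finger_gap: -0.004
```

```bash
python3 - <<'E'
from kin import *
print(tool()[1],bot.state()['ft_force'],bot.state()['finger_gap'])
for t in (.57,.58,.59,.6): delta(*PR(t))
for n in("scene",): cv2.imwrite(f"pics/{n}17.png",imaging.get_image(n)[:,:,::-1])
a=cv2.imread("pics/scene17.png")
cv2.imwrite("pics/c17.png",cv2.resize(a[200:360,190:360],(425,400)))
E
```

```text
[0.6025 0.031  0.1846] [0.0507 0.964  0.777 ] -0.0040558994717665295
dpos mm [-0.4 -0.4 -0.2] ang deg 0.2
FS [-0.0015 -0.0016 -0.001 ] [-0.0004  0.0006 -0.0001]
dpos mm [-0.3 -1.8  1.2] ang deg 0.2
FS [-0.001  -0.0071  0.005 ] [-0.0004  0.0006 -0.0001]
dpos mm [-0.2 -3.1  2.7] ang deg 0.2
FS [-0.0007 -0.0125  0.0109] [-0.0004  0.0006 -0.0001]
dpos mm [-0.1 -4.5  4.2] ang deg 0.2
FS [-0.0004 -0.018   0.0169] [-0.0004  0.0006 -0.0001]
```

View pics/c17.png

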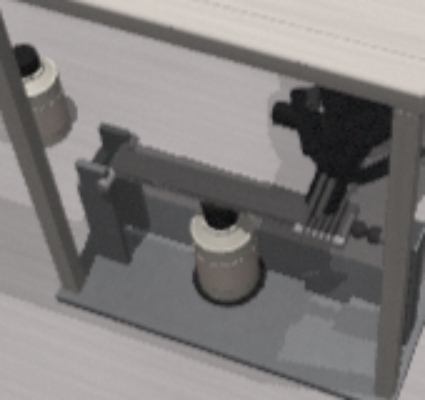

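Tab force fell from 13 N to about 0, so the catch has pulled the arm in. I'll back off along the tool axis.

>>> {"method": "move_arm", "body": {
  "moves": [
    [[0,0,-0.05,0,0,0,1],[0,0,-0.14,0,0,0,1],[0,0,-0.24,0,0,0,1],[0,0,-0.32,0,0,0,1],[0,0,-0.4,0,0,0,1]]
  ]
}}

```text
t: 13.58
position: [0.5363, 0.0467, 0.2588]
eef_rot: [2.413, 0.003, 1.335]
ft_force: [0.2, 0.0, -0.2]
finger_gap: 0.001
```

```bash
python3 - <<'E'
from kin import *
print(bot.state()['q'],tool()[1],bot.state()['ft_force'])
for n in("scene","top","wrist"): cv2.imwrite(f"pics/{n}18.png",imaging.get_image(n)[:,:,::-1])
a=cv2.imread("pics/scene18.png");w=cv2.imread("pics/wrist18.png")
cv2.imwrite("pics/c18.png",np.hstack([cv2.resize(a[200:360,190:360],(425,400)),cv2.copyMakeBorder(cv2.resize(w,(370,277)),0,123,0,0,0)]))
print(proj("scene",[W(tab(.6)),W(tab(.5)),W(tab(.6)+[.022,0,0]),W(tab(.6)-[.022,0,0])]))
E
```

```text
[-0.1901 -0.2741 -0.2157  2.2523  0.6251  0.6454  0.5117] [0.5363 0.0467 0.2588] [ 0.2303  0.0457 -0.2362]
[[320.0852 288.3856]
 [319.3488 282.8568]
 [316.5349 296.4374]
 [323.5397 280.5509]]
```

View pics/c18.png

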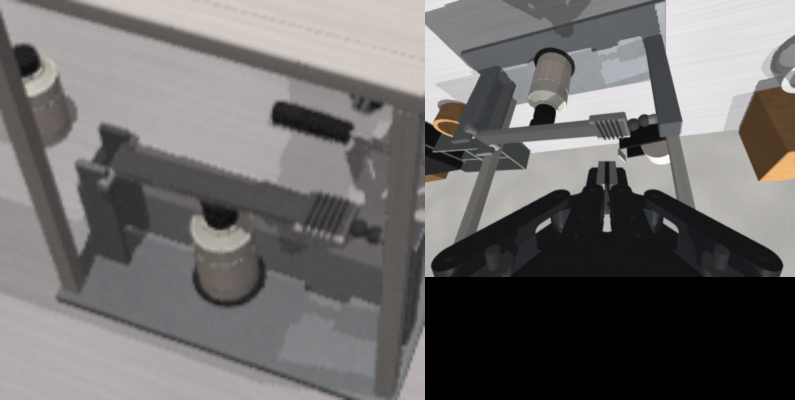

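View pics/top18.png

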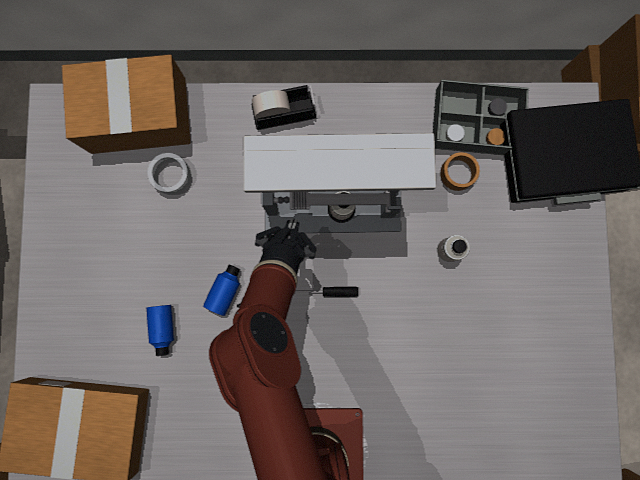

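>>> {"method": "move_arm", "body": {
  "moves": [
    [[0,0,-0.02,0,0,0,1],[0,0,-0.04,0,0,0,1],[0,0,-0.05,0,0,0,1],[0,0,-0.05,0,0,0,1],[0,0,-0.05,0,0,0,1]]
  ]
}}

```text
t: 14.15
position: [0.5293, 0.0489, 0.2687]
eef_rot: [2.41, 0.002, 1.336]
ft_force: [0.3, 0.5, 0.1]
finger_gap: 0.001
```

```bash
python3 - <<'E'
from kin import *
a=imaging.get_image("scene")[:,:,::-1];b=cv2.imread("pics/scene18.png")
d=cv2.absdiff(a,b).max(2)[225:335,200:345];print("changed px around stand",(d>25).sum(), bot.state()['t'])
# edges of the latched tab and mat/bottle
for P,l in((W(np.array([0,0,.134])),"cap top"),(W(np.array([0,0,.014])),"mat")): print(l,proj("scene",P))
cv2.imwrite("pics/c19.png",cv2.resize(a[225:345,220:350],None,fx=5,fy=5,interpolation=0))
# others vs start (top view)
t0=cv2.imread("pics/top0.png");t1=imaging.get_image("top")[:,:,::-1]
for n,(x,y) in dict(bottle_b=(456,247),tapeb=(460,171),tape=(168,175),screw=(342,292)).items():
    d=cv2.absdiff(t0,t1).max(2)[y-18:y+18,x-18:x+18];print(n,(d>40).sum())
E
```

```text
changed px around stand 1576 14.2
cap top [[277.6604 281.2548]]
mat [[281.361  309.3002]]
bottle_b 0
tapeb 0
tape 0
screw 0
```

View pics/c19.png

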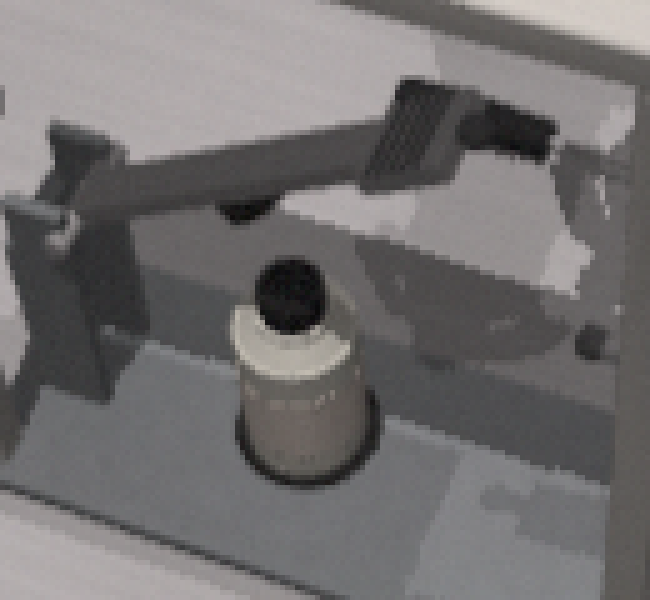

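The picture shows the arm has sprung up again, so the catch did not hold: that press stopped just short. The bottle is still centred on the mat. I'll press again, a little further.

```bash
python3 - <<'E'
from kin import *
print(bot.state()['q'])
delta(*PR(0,.01,.06))
E
```

```text
[-0.1998 -0.3003 -0.2161  2.2507  0.6047  0.6694  0.5279]
dpos mm [-38.1  40.1  -8.1] ang deg 0.2
FS [-0.1525  0.1605 -0.0324] [-0.0003  0.0004 -0.0001]
```

>>> {"method": "move_arm", "body": {
  "moves": [
    [[-0.03,0.03,-0.02,0,0,0,1],[-0.07,0.07,-0.03,0,0,0,1],[-0.11,0.11,-0.03,0,0,0,1],[-0.152,0.16,-0.032,0,0,0,1],[-0.152,0.16,-0.032,0,0,0,1]]
  ]
}}

```text
t: 14.67
position: [0.5453, 0.0041, 0.3029]
eef_rot: [2.409, 0.001, 1.333]
ft_force: [1.3, -0.4, 0.7]
finger_gap: -0.001
```

```bash
python3 - <<'E'
from kin import *
print(bot.state()['q'],tool()[1])
delta(*PR(0,.01,0))
E
```

```text
[-0.2039 -0.3235 -0.0895  2.1979  0.5252  0.6807  0.7217] [0.5453 0.0041 0.3029]
dpos mm [ 2.1 42.5 40.1] ang deg 0.3
FS [0.0083 0.1701 0.1604] [-0.0001  0.0006 -0.0005]
```

>>> {"method": "move_arm", "body": {
  "moves": [
    [[0.002,0.03,0.028,0,0,0,1],[0.004,0.07,0.066,0,0,0,1],[0.006,0.11,0.103,0,0,0,1],[0.008,0.15,0.14,0,0,0,1],[0.008,0.17,0.16,0,0,0,1]]
  ]
}}

```text
t: 15.08
position: [0.6038, -0.0076, 0.3006]
eef_rot: [2.41, 0.001, 1.333]
ft_force: [0.5, 0.8, 0.2]
finger_gap: 0.001
```

```bash
python3 - <<'E'
from kin import *
print(bot.state()['ft_force'],tool()[1])
for t in (0,.05,.1,.15,.2): delta(*PR(t))
E
```

```text
[0.5219 0.8262 0.2388] [ 0.6038 -0.0076  0.3006]
dpos mm [-0.4 -7.   6. ] ang deg 0.3
FS [-0.0016 -0.028   0.0241] [-0.0002  0.0006 -0.0004]
dpos mm [  5.2 -13.6  11.2] ang deg 0.3
FS [ 0.0206 -0.0545  0.045 ] [-0.0002  0.0006 -0.0004]
dpos mm [ 10.3 -20.3  16.7] ang deg 0.3
FS [ 0.0413 -0.0814  0.0669] [-0.0002  0.0006 -0.0004]
dpos mm [ 15.1 -27.2  22.5] ang deg 0.3
FS [ 0.0602 -0.1087  0.0899] [-0.0002  0.0006 -0.0004]
dpos mm [ 19.4 -34.1  28.5] ang deg 0.3
FS [ 0.0775 -0.1362  0.1139] [-0.0002  0.0006 -0.0004]
```

>>> {"method": "move_arm", "body": {
  "moves": [
    [[0,-0.028,0.024,0,0,0,1],[0.021,-0.054,0.045,0,0,0,1],[0.041,-0.081,0.067,0,0,0,1],[0.06,-0.109,0.09,0,0,0,1],[0.078,-0.136,0.114,0,0,0,1]]
  ]
}}

```text
t: 15.5
position: [0.6017, 0.0132, 0.2553]
eef_rot: [2.41, 0.002, 1.333]
ft_force: [0.3, -1.6, 0.7]
finger_gap: -0.001
```

```bash
python3 - <<'E'
from kin import *
print(bot.state()['ft_force'],tool()[1])
for t in (.25,.3,.35,.4,.45): delta(*PR(t))
E
```

```text
[ 0.2668 -1.5932  0.7212] [0.6017 0.0132 0.2553]
dpos mm [ 3.5 -5.6  5.6] ang deg 0.3
FS [ 0.014  -0.0223  0.0225] [-0.0003  0.0007 -0.0003]
dpos mm [  6.9 -12.5  12.1] ang deg 0.3
FS [ 0.0276 -0.0502  0.0483] [-0.0003  0.0007 -0.0003]
dpos mm [  9.9 -19.5  18.7] ang deg 0.3
FS [ 0.0394 -0.0782  0.075 ] [-0.0003  0.0007 -0.0003]
dpos mm [ 12.3 -26.6  25.6] ang deg 0.3
FS [ 0.0493 -0.1062  0.1023] [-0.0003  0.0007 -0.0003]
dpos mm [ 14.3 -33.5  32.6] ang deg 0.3
FS [ 0.0573 -0.1342  0.1304] [-0.0003  0.0007 -0.0003]
```

>>> {"method": "move_arm", "body": {
  "moves": [
    [[0.014,-0.022,0.022,0,0,0,1],[0.028,-0.05,0.048,0,0,0,1],[0.039,-0.078,0.075,0,0,0,1],[0.049,-0.106,0.102,0,0,0,1],[0.057,-0.134,0.13,0,0,0,1]]
  ]
}}

```text
t: 15.92
position: [0.6014, 0.0283, 0.2076]
eef_rot: [2.411, 0.001, 1.334]
ft_force: [1.1, -1.1, 1.1]
finger_gap: 0.0
```

```bash
python3 - <<'E'
from kin import *
print(bot.state()['ft_force'],tool()[1])
for t in (.48,.51,.54,.56,.575): delta(*PR(t))
E
```

```text
[ 1.1168 -1.0988  1.1185] [0.6014 0.0283 0.2076]
dpos mm [ 0.6 -3.1  4. ] ang deg 0.2
FS [ 0.0024 -0.0122  0.016 ] [-0.0003  0.0005 -0.0003]
dpos mm [ 1.4 -7.2  8.3] ang deg 0.2
FS [ 0.0056 -0.0289  0.0333] [-0.0003  0.0005 -0.0003]
dpos mm [  2.  -11.4  12.7] ang deg 0.2
FS [ 0.0081 -0.0454  0.0509] [-0.0003  0.0005 -0.0003]
dpos mm [  2.3 -14.1  15.7] ang deg 0.2
FS [ 0.0094 -0.0564  0.0626] [-0.0003  0.0005 -0.0003]
dpos mm [  2.5 -16.2  17.9] ang deg 0.2
FS [ 0.0101 -0.0646  0.0715] [-0.0003  0.0005 -0.0003]
```

>>> {"method": "move_arm", "body": {
  "moves": [
    [[0.002,-0.012,0.016,0,0,0,1],[0.006,-0.029,0.033,0,0,0,1],[0.008,-0.045,0.051,0,0,0,1],[0.009,-0.056,0.062,0,0,0,1],[0.01,-0.062,0.068,0,0,0,1]]
  ]
}}

```text
t: 16.33
position: [0.6025, 0.0313, 0.1861]
eef_rot: [2.407, 0.0, 1.335]
ft_force: [-5.5, -1.6, 16.9]
finger_gap: -0.001
```

```bash
python3 - <<'E'
from kin import *
print(bot.state()['ft_force'],tool()[1])
for t in (.575,.585,.595,.6,.61): delta(*PR(t))
E
```

```text
[-5.5208 -1.6419 16.9035] [0.6025 0.0313 0.1861]
dpos mm [-0.7 -2.1  1.6] ang deg 0.2
FS [-0.0028 -0.0083  0.0066] [ 0.0002  0.0003 -0.0003]
dpos mm [-0.6 -3.4  3.1] ang deg 0.2
FS [-0.0024 -0.0138  0.0125] [ 0.0002  0.0003 -0.0003]
dpos mm [-0.5 -4.8  4.6] ang deg 0.2
FS [-0.0021 -0.0193  0.0184] [ 0.0002  0.0003 -0.0003]
dpos mm [-0.5 -5.5  5.4] ang deg 0.2
FS [-0.002  -0.022   0.0214] [ 0.0002  0.0003 -0.0003]
dpos mm [-0.4 -6.9  6.8] ang deg 0.2
FS [-0.0018 -0.0274  0.0274] [ 0.0002  0.0003 -0.0003]
```

>>> {"method": "move_arm", "body": {
  "moves": [
    [[-0.002,-0.005,0.004,0,0,0,1],[-0.002,-0.01,0.008,0,0,0,1],[-0.002,-0.014,0.013,0,0,0,1],[-0.002,-0.017,0.016,0,0,0,1],[-0.002,-0.017,0.016,0,0,0,1]]
  ]
}}

```text
t: 16.75
position: [0.6016, 0.0315, 0.1799]
eef_rot: [2.407, -0.0, 1.336]
ft_force: [-0.7, -0.1, 0.1]
finger_gap: 0.003
```

```bash
python3 - <<'E'
from kin import *
print(bot.state()['ft_force'],tool()[1])
for t in (.585,.595,.6,.61): delta(*PR(t))
for n in("scene","wrist"): cv2.imwrite(f"pics/{n}20.png",imaging.get_image(n)[:,:,::-1])
a=cv2.imread("pics/scene20.png");w=cv2.imread("pics/wrist20.png")
cv2.imwrite("pics/c20.png",np.hstack([cv2.resize(a[225:345,260:350],(390,520),interpolation=0),cv2.resize(w[120:400,200:420],(408,520),interpolation=0)]))
E
```

```text
[-0.7257 -0.0569  0.1304] [0.6016 0.0315 0.1799]
dpos mm [-0.6  1.4 -0.9] ang deg 0.1
FS [-0.0023  0.0055 -0.0035] [ 0.0002  0.0002 -0.0002]
dpos mm [-0.5  0.   0.6] ang deg 0.1
FS [-0.002   0.0001  0.0024] [ 0.0002  0.0002 -0.0002]
dpos mm [-0.5 -0.7  1.4] ang deg 0.1
FS [-0.0019 -0.0027  0.0054] [ 0.0002  0.0002 -0.0002]
dpos mm [-0.4 -2.   2.8] ang deg 0.1
FS [-0.0017 -0.0081  0.0114] [ 0.0002  0.0002 -0.0002]
```

View pics/c20.png

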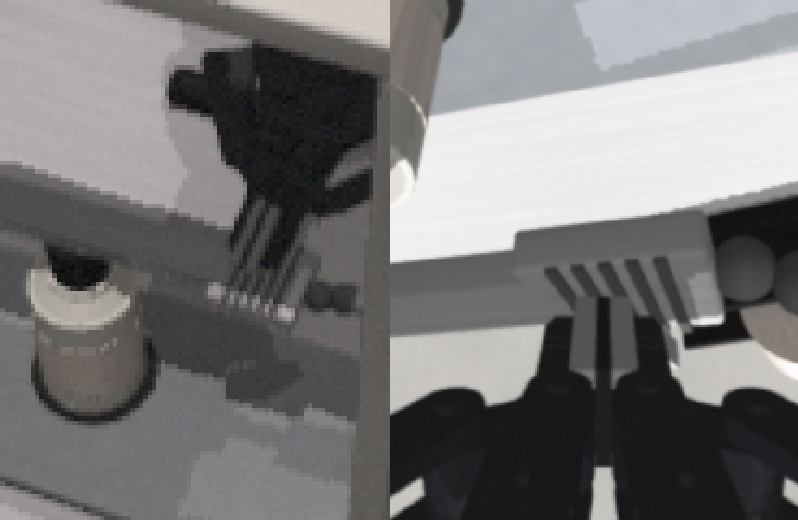

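>>> {"method": "move_arm", "body": {
  "moves": [
    [[0,0.01,-0.01,0,0,0,1],[0,0.025,-0.025,0,0,0,1],[0,0.04,-0.04,0,0,0,1],[0,0.04,-0.04,0,0,0,1],[0,0.04,-0.04,0,0,0,1]]
  ]
}}

```text
t: 17.27
position: [0.6019, 0.031, 0.1937]
eef_rot: [2.408, 0.0, 1.335]
ft_force: [0.3, 0.1, -1.0]
finger_gap: 0.004
```

```bash
python3 - <<'E'
from kin import *
print(bot.state()['ft_force'],tool()[1])
for n in("scene","wrist"): cv2.imwrite(f"pics/{n}21.png",imaging.get_image(n)[:,:,::-1])
a=cv2.imread("pics/scene21.png");w=cv2.imread("pics/wrist21.png")
b=cv2.imread("pics/scene20.png")
cv2.imwrite("pics/c21.png",np.hstack([cv2.resize(a[225:345,260:350],(390,520),interpolation=0),cv2.resize(w[120:400,200:420],(408,520),interpolation=0)]))
E
```

```text
[ 0.2933  0.1338 -0.9944] [0.6019 0.031  0.1937]
```

View pics/c21.png

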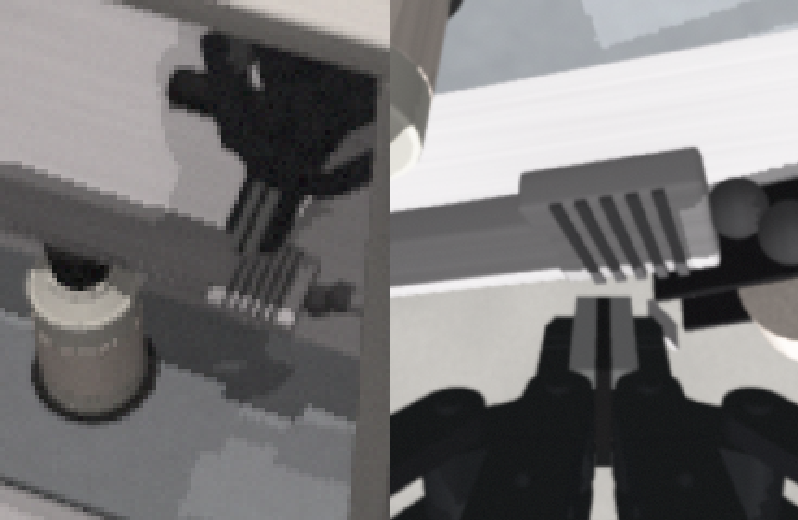

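>>> {"method": "move_arm", "body": {
  "moves": [
    [[0,0,-0.04,0,0,0,1],[0,0,-0.12,0,0,0,1],[0,0,-0.2,0,0,0,1],[0,0,-0.28,0,0,0,1],[0,0,-0.32,0,0,0,1]]
  ]
}}

```text
t: 17.78
position: [0.549, 0.044, 0.254]
eef_rot: [2.408, 0.0, 1.336]
ft_force: [0.4, 1.0, 0.8]
finger_gap: -0.001
```

>>> {"method": "move_arm", "body": {
  "moves": [
    [[0,0,0,0,0,0,1],[0,0,0,0,0,0,1],[0,0,0,0,0,0,1],[0,0,0,0,0,0,1],[0,0,0,0,0,0,1]]
  ]
}}

```text
t: 18.2
position: [0.549, 0.0436, 0.2529]
eef_rot: [2.409, 0.001, 1.335]
ft_force: [-0.6, 0.0, -1.1]
finger_gap: -0.001
```

```bash
python3 - <<'E'
from kin import *
cv2.imwrite("pics/scene22.png",imaging.get_image("scene")[:,:,::-1])
E
```

>>> {"method": "move_arm", "body": {
  "moves": [
    [[0,0,0,0,0,0,1],[0,0,0,0,0,0,1],[0,0,0,0,0,0,1],[0,0,0,0,0,0,1],[0,0,0,0,0,0,1]]
  ]
}}

```text
t: 18.67
position: [0.549, 0.0437, 0.2531]
eef_rot: [2.409, 0.001, 1.336]
ft_force: [0.4, 0.6, 0.1]
finger_gap: 0.002
```

>>> {"method": "move_arm", "body": {
  "moves": [
    [[0,0,0,0,0,0,1],[0,0,0,0,0,0,1],[0,0,0,0,0,0,1],[0,0,0,0,0,0,1],[0,0,0,0,0,0,1]]
  ]
}}

```text
t: 19.08
position: [0.549, 0.0437, 0.2531]
eef_rot: [2.409, 0.001, 1.336]
ft_force: [-0.5, -0.6, 0.5]
finger_gap: 0.003
```

>>> {"method": "move_arm", "body": {
  "moves": [
    [[0,0,0,0,0,0,1],[0,0,0,0,0,0,1],[0,0,0,0,0,0,1],[0,0,0,0,0,0,1],[0,0,0,0,0,0,1]]
  ]
}}

```text
t: 19.5
position: [0.549, 0.0437, 0.2531]
eef_rot: [2.409, 0.001, 1.336]
ft_force: [0.2, -0.0, -0.7]
finger_gap: 0.001
```

```bash
python3 - <<'E'
from kin import *
cv2.imwrite("pics/scene23.png",imaging.get_image("scene")[:,:,::-1]);t1=imaging.get_image("top")[:,:,::-1]
a=cv2.imread("pics/scene22.png");b=cv2.imread("pics/scene23.png");print("changed",(cv2.absdiff(a,b).max(2)[225:345,200:350]>25).sum(),bot.state()['ft_force'],bot.state()['t'],tool()[1])
t0=cv2.imread("pics/top0.png")
for n,(x,y) in dict(bottle_b=(456,247),tapeb=(460,171),tape=(168,175),screw=(342,292)).items():
    print(n,(cv2.absdiff(t0,t1).max(2)[y-18:y+18,x-18:x+18]>40).sum())
m=b.copy()
for th in (.6,.57):
    for P in proj("scene",[W(tab(th)+[.022,-.023,0]),W(tab(th)+[-.022,-.023,0]),W(tab(th)+[.022,.023,0])]): print(th,P)
cv2.imwrite("pics/c23.png",cv2.resize(b[225:345,220:350],None,fx=5,fy=5,interpolation=0))
E
```

```text
changed 0 [ 0.4383 -0.4724 -0.3741] 19.6 [0.549  0.0437 0.2531]
bottle_b 0
tapeb 0
tape 0
screw 0
0.6 [306.5037 293.3493]
0.6 [313.7427 277.6247]
0.6 [326.6698 299.5574]
0.57 [306.3109 291.7424]
0.57 [313.589  275.9875]
0.57 [326.5729 297.9639]
```

View pics/c23.png

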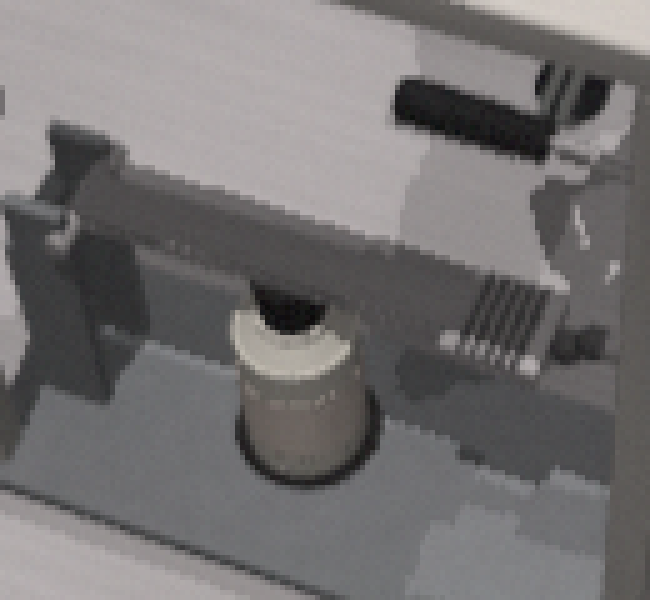

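```bash
python3 -c "
from cell import sign_off
print(sign_off())"
```

```text
the job is handed in; nothing more can be done
None
```

The white bottle now stands cap up in the middle of the mat, released. The stand's arm is latched down over it and holding by itself. I handed the job in at about 19.6 s of the 64 s.

**Placing the bottle:** I gripped it tilted 45° from the cap end, and the mat contact was soft (about 4 N). I switched to a 0.5 rad sideways approach partway because the straight one ran the wrist joints close to their limits.

**First press failed:** The tab force dropped to about 0 N and I took that as the catch snapping in. The next picture showed the arm had sprung back up. The bottle had not moved.

**Second press held:** I went about 5 mm lower; the highest reading I saw was about 17 N at the catch, falling to about 0 N. I did not press on towards the stop.

**Last checks:**
- The latched tab matches the level position (0.6 rad) in the scene picture to about 2–3 px, which by itself doesn't separate 0.57 from 0.6. The stillness below is the firmer evidence.
- Nothing around the stand changed between two pictures 1.3 s apart, with the robot clear of everything.
- The standing bottle, both tape rolls and the screwdriver handle show no change from the start in the top view.
- None of these final checks failed or disagreed.

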